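Kit the shelf-fitter's shadow-cut tray

ROBOT

A 7-joint arm with a two-finger parallel gripper is mounted at the origin on the work surface. World frame = base frame: x ahead of the robot, y to its left, z up, the work surface at z = 0. Lengths are in m, angles in rad, forces in N, time in s.
With the tool pointing down it reaches from about 0.425 to 0.925 m from the base axis. Payload 6.8 kg.
Tool frame: the origin (TCP) lies midway between the tips of the shut fingers; the grasp point (between the pads) lies 19 mm behind it; x points along the fingers, y is the direction in which the jaws open and shut, and the axes are right-handed (so a half turn about x gives the same grasp; the last joint's range is limited). The gripper opens to 85 mm and grips with 20 to 120 N. Pads are 22 mm wide; open, the fingers measure 114 mm over their backs; the gripper's body (76 mm by 85 mm) begins 54 mm behind the grasp point. The pads swing forward as they close: fully open they stand 13 mm farther back than shut.
Start: joints at [1.11, 0.477, 0.022, 1.555, -0.011, 1.109, -0.083], TCP at [0.233, -0.633, 0.231] pointing down, gripper open.
Joint ranges: [-2.96, 2.96], [-0.34, 2.1], [-1.41, 1.46], [0.24, 2.44], [-1.37, 4.51], [0.17, 1.92], [-2.96, 2.96]. Speed limits (rad/s): [2.39, 2.39, 3.14, 3.14, 3.14, 3.14, 3.14].

INTERFACE

Orientations are given as a rotation vector (axis times angle).
In Python, from workcell import observe, viewer, job, recognise, spot_point gives the robot as it stands.
- The arm moves only by the tool jog_arm, never from a script. Its argument "motion" is a list of rows, each a list of 5 numbers: the shift along the tool's x, y, z in units of 60 mm (1.0 is 60 mm), then the turn about the tool's x in degrees, then the gripper's target within -1 to 1 (fully open at 1, half-way at 0, shut at -1). A call has 1 to 12 rows; each row shifts and turns the commanded pose from where the row before left it, along the tool's axes as they then stand; what a row does not reach is not made up. A row lasts 1/8 s, in which the tool goes at most 62.5 mm and 10.7 degrees, less where a joint would pass 70% of its speed; a pose out of reach is approached as far as the arm can. A call is refused whole if a number of a shift passes 1 or a number of a turn 10.7, either way. A call with a gripper value outside its range is refused whole. The fingers move at their own pace and stop on an object; "force" is the grip in N (left out, the last holds). Time passes only in rows, so rows that do not move let the fingers close. It gives the time, the measured TCP pose, the force and the opening at its end, in the units of the state.
- observe(): the state, without advancing time (a new reading comes with each control period).
- viewer.get_image(name): name is "side" or "top"; returns a dict with "color" (384x512x3 uint8, blue, green, red), "z_map" (384x512 float32, m along the optical axis (not along the pixel's ray), 0 where there is no reading), "K" (3x3 intrinsics, pixels), "k1" (the pictures are not rectified: a ray, as slopes to the right and down, at radius r is drawn at 1 + k1 r^2 times it, then the intrinsics apply), "extrinsics" (4x4, takes a point from world to camera coordinates). Camera axes: x right, y down, z forward; pixel columns grow to the right and rows downward; lengths in m; the calibration is good to about 2 mm. A picture is of the moment at which its call begins.
- job.finish_job(): hands the job in, once; it reports no verdict.
Trained networks look in the newest picture that a camera, given by its name, has taken for a name from the list of things; names that differ only in an ending like _2 or _b are one class to them, and where a whole thing is asked for, a point or a joint stands for the part that bears it (a point fixed in the world has none). Each returns a list of dicts, best first, with "conf" (0 to 1); they miss things now and then, are a little off and sometimes report something else, mostly with a low value. They report only what shows in the picture. A call takes as long as a camera call. They do not tell look-alikes from the thing itself.
- recognise(query, camera): "extent" ([left, top, right, bottom] in pixels, round what is visible of it).
- spot_point(query, camera): "point" ([column, row] in pixels: a listed point, or the origin of a listed thing).
The state is a dict: "clock": time; "q": joint angles; "dq": joint speeds; "tau": joint torques, N m; "eef_pos": TCP position; "ee_rot": TCP orientation; "force": force on the tool from outside, world axes, zero at the start; "wrist_torque": the same for the moment, N m; "finger_gap": finger opening in m.
Only numpy, scipy, OpenCV 4.12 (cv2) and the standard library are available. Lean on these libraries where they do the work, as an engineer would, in place of code of your own. Each camera call takes 0.05 s, during which the arm holds its last target.

TASK

Kit the blue shadow-cut tray. Tip the aluminium angle bracket over onto its short, stepped leg so that it stands on the bench with the long leg up, and let go of it there; then take it again and seat its short leg fully home in the stepped cavity, long leg upright, without forcing it. Lay the spanner flat and fully home in its own cavity, let go of both, and leave everything else where it is.

Things in the scene. Friction and masses are not known exactly. Their poses are not given: they have to be found in the camera images.
- bracket_mid (a point): Loose aluminium L bracket, 10 mm thick, 0.2 kg; mid-point of its long leg (100 x 40 mm), half-way through its thickness. Own x: along the long leg away from the corner (short leg's outer face at x = -50 mm); y: across the width; z: along the short leg, corner to toe. Starts with the long leg flat on the bench, z up; standing on its short leg, x is up and this point 50 mm above the ground.
- bracket_foot (a point): Centre of the sole (outer face) of the bracket's short leg; axes as bracket_mid, from which it lies -50 mm in x, +35 mm in z. The short leg is 80 mm long from the outer corner: 40 mm wide for the first 30 mm, then a toe 30 mm wide. This point is 40 mm from the corner edge and from the toe's end. Seated, it meets bracket_cavity.
- spanner_mid (a point): Loose steel open-ended spanner lying flat, 150 mm long, 12 mm thick, 0.22 kg. Point half-way along and half-way up (6 mm). Own x runs to the big head (40 mm wide, x = 33 to 75 mm); the small head (28 mm wide) is at x = -47 to -75 mm; the straight handle between is 18 mm wide. z is up.
- tray: Fixed shadow-cut tray on the bench, 190 mm (own x) by 240 mm (own y), blue foam top 20 mm above the bench, cavities 12 mm deep with a yellow floor 8 mm above the bench. Origin at the centre of its underside, z up.
- spanner_cavity (a point): Point on the yellow floor of the spanner's cavity, 8 mm above the bench, axes as the tray. The seated spanner has spanner_mid 6 mm above it, its big head to own +x, its top flush with the foam; 2 mm of play all round. A cut-out 56 mm (x) by 72 mm (y), equally deep, leaves room for fingers at mid-handle.
- bracket_cavity (a point): Centre of the yellow floor (8 mm above the bench) of the stepped cavity for the bracket's short leg, axes as the tray; 1.25 mm of play all round. The 40 mm wide end (bracket's corner) is to own +y, the 30 mm wide end (toe) to own -y: seated, the bracket's x is up and its z along the tray's -y.
- clamp: A grey boss clamp, 44 x 44 mm and 30 mm high with a brass screw head 12 mm high on top, already seated in its own square cavity of the tray. Origin at the centre of its underside. Leave it alone.
- bottle: Amber bottle, 72 mm wide, 150 mm high, standing behind the parts. Origin at its underside. Leave it alone.
- beaker: White ceramic beaker, 76 mm wide, 95 mm high. Origin at its underside. Leave it alone.
- screwdriver: Red-handled screwdriver, about 200 mm long, lying behind the parts. Origin at its underside. Leave it alone.
- tape: Green roll of tape lying flat, 80 mm across, 25 mm high. Origin at its underside. Leave it alone.
- screwbox: Red open screw box, 100 x 130 x 40 mm. Origin at its underside. Leave it alone.
- wash: White wash bottle with a red cap, 64 mm wide, 170 mm high. Origin at its underside. Leave it alone.
Things that resemble listed ones, but are neither listed nor needed, are in the scene too. What is meant by the part that bears spanner_mid is not brown, and is the larger of those in its own colour.

How it is judged:
On the way:
1. the bracket stands on the bench on its short leg, long leg up, let go (angle between bracket_mid's own x axis and vertical below 0.06 rad and height (world z) of bracket_mid between 0.046 and 0.054 m and contact force between the fingers and bracket below 0.1 N), for 0.3 s.
At the end, for the whole second after the job is handed in: The bracket's sole is in the stepped cavity (centre within 4 mm sideways and 3 mm of the floor), long leg upright within 3 degrees; the spanner lies flat in its cavity (centre within 5 mm sideways, within 3 mm of its seated height, level within 3 degrees); both are let go and at rest (x of bracket_foot in the frame of bracket_cavity between -0.004 and 0.004 m and y of bracket_foot in the frame of bracket_cavity between -0.004 and 0.004 m and z of bracket_foot in the frame of bracket_cavity between -0.003 and 0.003 m and angle between bracket_mid's own x axis and vertical below 0.06 rad and x of spanner_mid in the frame of spanner_cavity between -0.005 and 0.005 m and y of spanner_mid in the frame of spanner_cavity between -0.005 and 0.005 m and z of spanner_mid in the frame of spanner_cavity between 0.003 and 0.009 m and angle between spanner_mid's own z axis and vertical below 0.05 rad and linear speed of each of bracket, spanner below 0.02 m/s); the robot touches nothing.
It fails at once if the bracket is forced against the tray (over 60 N) (contact force between bracket and tray above 60 N).
It fails at once if the clamp in the tray is shifted by more than 10 mm (distance of clamp from where it was at the start of the episode above 0.01 m).
It fails at once if another thing on the bench is moved by more than 30 mm (distance of any of bottle, beaker, screwdriver, tape, screwbox, wash from where it was at the start of the episode above 0.03 m).
It also fails if it takes over 72 s, if anything falls off the work surface, if the arm or the gripper's body presses on something with over 40 N, if the wrist force passes 120 N, or if a joint passes its speed limit or range.

## Working session

There is one attempt and no reset: what is moved stays moved. The work goes in short steps, Python scripts to look and compute and a tool call to move; the robot and the scene stay as the last step left them, time stands still between calls to the robot, and variables do not carry over. Pictures are saved under pics/ and viewed, and the job is handed in when it is done.

Besides the shell and the picture viewer there is one more tool, called after "Request:" as name(argument=value, ...), one argument or row to a line, values as JSON. jog_arm: Moves the arm, as the interface text tells. Its arguments: {"type":"object","properties":{"motion":{"type":"array","items":{"type":"array","items":{"type":"number"}}},"force":{"type":"number"}},"required":["motion"]}

```bash
ls; mkdir -p pics; cat > h.py <<'E'
import numpy as np, cv2
from workcell import observe, viewer, job, recognise, spot_point
from scipy.spatial.transform import Rotation as R
def unproj(im,c,r,z=None,plane=None):
    K=im["K"];k1=im["k1"];xd=(c-K[0,2])/K[0,0];yd=(r-K[1,2])/K[1,1]
    x,y=xd,yd
    for _ in range(20):
        s=1+k1*(x*x+y*y);x,y=xd/s,yd/s
    E=np.array(im["extrinsics"]);Ri=E[:3,:3].T;o=-Ri@E[:3,3];d=Ri@np.array([x,y,1.])
    if plane is not None: t=(plane-o[2])/d[2]
    else: t=z if z is not None else im["z_map"][int(round(r)),int(round(c))]
    return o+t*d
def proj(im,p):
    E=np.array(im["extrinsics"]);q=E[:3,:3]@np.array(p)+E[:3,3];x,y=q[0]/q[2],q[1]/q[2]
    s=1+im["k1"]*(x*x+y*y);K=im["K"];return K[0,0]*x*s+K[0,2],K[1,1]*y*s+K[1,2]
def cloud(im):
    K=np.array(im["K"],float);h,w=im["z_map"].shape
    c,r=np.meshgrid(np.arange(w),np.arange(h));xd=(c-K[0,2])/K[0,0];yd=(r-K[1,2])/K[1,1];x,y=xd,yd
    for _ in range(20):
        s=1+im["k1"]*(x*x+y*y);x,y=xd/s,yd/s
    z=im["z_map"];P=np.stack([x*z,y*z,z],-1);E=np.array(im["extrinsics"])
    W=(P-E[:3,3])@E[:3,:3];W[z==0]=np.nan;return W
E
python3 - <<'E'
from h import *
print(observe())
for n in("side","top"):
    im=viewer.get_image(n);cv2.imwrite(f"pics/{n}0.png",im["color"]);print(n,im["K"],im["k1"],im["extrinsics"])
    for q in("bracket_mid","spanner_mid","tray","clamp"):
        for d in recognise(q,n)[:4]: print(n,q,d)
    for q in("bracket_mid","bracket_foot","spanner_mid","tray","spanner_cavity","bracket_cavity","clamp"):
        for d in spot_point(q,n)[:3]: print(n,q,d,unproj(im,*d["point"]).round(4))
E
```

```text
pics
{'clock': 0.0, 'q': array([ 1.10992028,  0.47781482,  0.02234232,  1.5564426 , -0.01150731,
        1.10927558, -0.08312943]), 'dq': array([-5.41432226e-04, -5.45553967e-04, -8.58162423e-04, -6.94328881e-04,
       -6.86288892e-04,  1.51190719e-05,  1.70560737e-03]), 'tau': array([-3.58961524e-04, -5.96464705e+01,  1.60742261e+00, -2.81198913e+01,
        1.23916240e-02,  9.47138731e-03, -7.77370360e-06]), 'eef_pos': array([ 0.23300193, -0.63289087,  0.23031962]), 'ee_rot': array([ 2.02972601,  0.36365832, -2.03064341]), 'force': array([-0.02015766,  0.26953006,  0.26545317]), 'wrist_torque': array([-0.00691989, -0.00503995,  0.04156255]), 'finger_gap': 0.0854507071867662}
side [[427.25126973   0.         259.04471183]
 [  0.         427.25126973 188.07692296]
 [  0.           0.           1.        ]] -0.16206910848310682 [[-0.98684841 -0.16031938  0.02068608  0.53559578]
 [-0.09802389  0.49175029 -0.86520112  0.10190053]
 [ 0.12853612 -0.85585008 -0.50099812  1.3384055 ]
 [ 0.          0.          0.          1.        ]]
side bracket_mid {'extent': [236.6, 233.6, 272.6, 286.3
[... 2253 characters left out ...]
bracket_mid {'point': [164.0, 216.3], 'conf': 0.72} [0.4951 0.3195 0.0131]
top bracket_foot {'point': [172.5, 214.4], 'conf': 0.63} [0.4983 0.2839 0.0461]
top spanner_mid {'point': [224.9, 199.8], 'conf': 0.79} [0.5507 0.1088 0.0099]
top spanner_mid {'point': [187.3, 261.2], 'conf': 0.74} [0.3408 0.2377 0.0109]
top spanner_mid {'point': [241.5, 245.2], 'conf': 0.48} [0.3937 0.0525 0.0046]
top tray {'point': [314.3, 199.8], 'conf': 0.95} [ 0.5465 -0.2005  0.0167]
top bracket_cavity {'point': [297.5, 187.2], 'conf': 0.73} [ 0.5919 -0.1439  0.0116]
top clamp {'point': [247.0, 146.0], 'conf': 0.58} [0.7162 0.029  0.1098]
top clamp {'point': [294.6, 210.7], 'conf': 0.53} [ 0.5061 -0.1283  0.0506]
```

```bash
python3 - <<'E'
import cv2
a=cv2.imread("pics/top0.png");b=cv2.imread("pics/side0.png")
cv2.imwrite("pics/topc.png",cv2.resize(a[140:300,120:380],None,fx=3,fy=3,interpolation=cv2.INTER_CUBIC))
cv2.imwrite("pics/sidec.png",cv2.resize(b[120:320,160:360],None,fx=3,fy=3,interpolation=cv2.INTER_CUBIC))
E
```

```text
(no output)
```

View pics/topc.png

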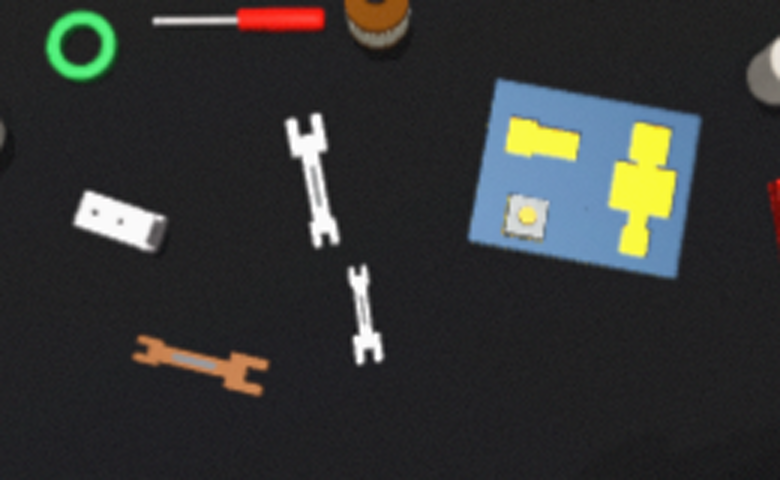

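View pics/sidec.png

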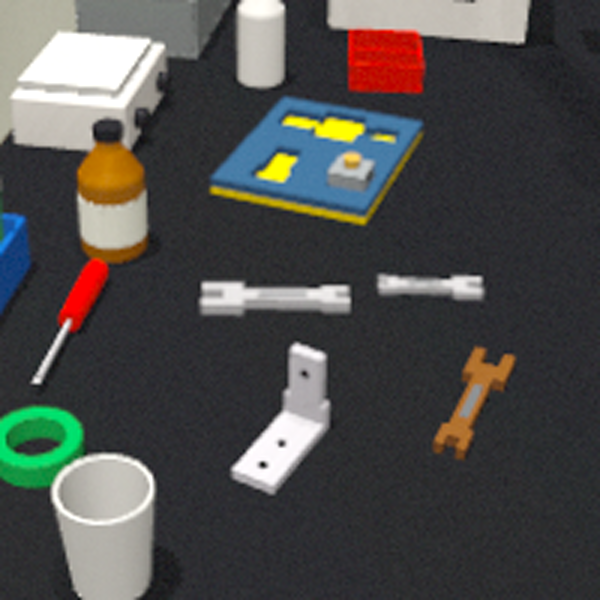

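View pics/top0.png

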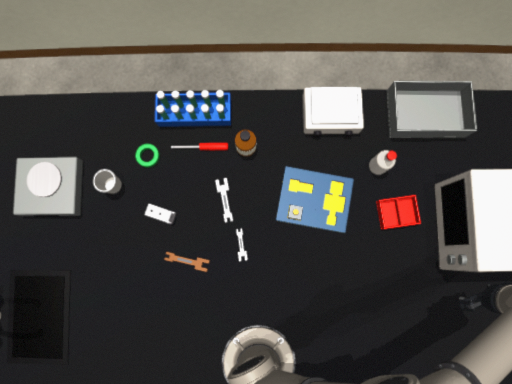

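Candidates for the spanner in the top picture are the large white one at (225,200), the small white one at (241,245) and the brown one at (187,261). I choose (225,200), the larger of the white pair. The bracket is at (160,214), with its upright short leg at the right end. I'll check both in a close crop, then fit silhouettes to get sub-pixel poses.

```bash
cat >> h.py <<'E'
def projN(im,P):
    E=np.array(im["extrinsics"]);Q=np.asarray(P)@E[:3,:3].T+E[:3,3];x=Q[:,0]/Q[:,2];y=Q[:,1]/Q[:,2]
    s=1+im["k1"]*(x*x+y*y);K=im["K"];return np.stack([K[0,0]*x*s+K[0,2],K[1,1]*y*s+K[1,2]],1)
SS=8
def fill(im,polys,roi):
    c0,r0,c1,r1=roi;m=np.zeros(((r1-r0)*SS,(c1-c0)*SS),np.uint8)
    for P in polys:
        p=projN(im,P);p=(p+0.5-[c0,r0])*SS-0.5
        cv2.fillPoly(m,[np.round(p*16).astype(np.int32)],1,shift=4)
    return m
def down(m): h,w=m.shape;return m.reshape(h//SS,SS,w//SS,SS).mean((1,3))
def prism(poly,z0,z1,T):
    a=np.array([[*p,z0] for p in poly]);b=a.copy();b[:,2]=z1;n=len(a)
    f=[a,b]+[np.array([a[i],a[(i+1)%n],b[(i+1)%n],b[i]]) for i in range(n)]
    return [T(q) for q in f]
def pose2(x,y,t,z=0):
    c,s=np.cos(t),np.sin(t);M=np.array([[c,-s,0],[s,c,0],[0,0,1]])
    return lambda q:q@M.T+[x,y,z]
def rect(x0,x1,y0,y1): return [(x0,y0),(x1,y0),(x1,y1),(x0,y1)]
def softY(col):
    f=col.astype(float);return np.clip((np.minimum(f[...,1],f[...,2])-f[...,0])/200,0,1)
def fit(cost,p0,sc,n=3):
    from scipy.optimize import minimize
    p=np.array(p0,float);sc=np.array(sc)
    for i in range(n):
        S=np.vstack([np.zeros(len(p)),np.eye(len(p))*(1 if i%2==0 else -.5)])
        r=minimize(lambda u:cost(p+u*sc),np.zeros(len(p)),method="Nelder-Mead",options=dict(initial_simplex=S,xatol=.005,fatol=1e-5,maxiter=300));p=p+r.x*sc
    return p,r.fun
BC=[(-20,40),(20,40),(20,10),(15,10),(15,-40),(-15,-40),(-15,10),(-20,10)] # mm sole in tray axes
def grow(poly,d): # BC-like axis-aligned
    return [(x+np.sign(x)*d, y+(d if y==40 else -d)) for x,y in poly]
BCAV=[[v*1e-3 for v in p] for p in grow(BC,1.25)]
def spcav(d=2.):
    d*=1;mm=1e-3
    return [rect(*(np.array(a)*mm)) for a in ((-47,33,-9-d,9+d),(33-d,75+d,-20-d,20+d),(-75-d,-47+d,-14-d,14+d),(-28,28,-36,36))]
E
python3 - <<'E'
from h import *
for n,rois in(("top",[(135,195,180,230),(205,165,245,230),(270,160,355,235)]),("side",[(225,225,280,290),(220,200,285,232),(225,145,305,200)])):
    im=viewer.get_image(n);np.save(f"{n}.npy",im,allow_pickle=True)
    for i,(a,b,c,d) in enumerate(rois):
        cv2.imwrite(f"pics/z_{n}{i}.png",cv2.resize(im["color"][b:d,a:c],None,fx=7,fy=7,interpolation=cv2.INTER_NEAREST))
E
python3 - <<'E'
import cv2,numpy as np
ims=[cv2.imread(f"pics/z_{n}{i}.png") for n in("top","side") for i in range(3)]
W=800
cv=np.zeros((1200,1700,3),np.uint8);x=0;y=0;h=0
for a in ims:
    if x+a.shape[1]>1700:x=0;y+=h+5;h=0
    cv[y:y+a.shape[0],x:x+a.shape[1]]=a;x+=a.shape[1]+5;h=max(h,a.shape[0])
cv2.imwrite("pics/z_all.png",cv2.resize(cv,(800,565),interpolation=cv2.INTER_AREA))
E
```

```text
(no output)
```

View pics/z_all.png

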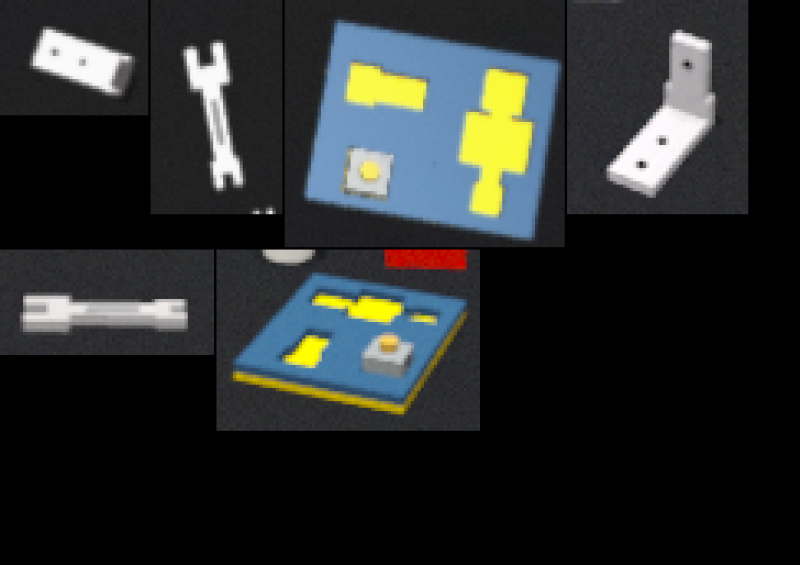

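The crops confirm the choice. The long white spanner's big head is up (+x), the bracket's toe stands up at its right end, and the stepped cavity's wide end is at left (+y). Next is fitting.

```bash
cat > fits.py <<'E'
from h import *
mm=1e-3
def blueness(col):
    f=col.astype(float);return np.clip((f[...,0]-45)/ (110),0,1)
def fit_tray(im,p0):
    roi=None
    P=projN(im,pose2(*p0)(np.array([[sx*.12,sy*.15,.01] for sx in(-1,1) for sy in(-1,1)])))
    c0,r0=np.floor(P.min(0)).astype(int);c1,r1=np.ceil(P.max(0)).astype(int)
    col=im["color"][r0:r1,c0:c1].astype(float)
    hsv=cv2.cvtColor(im["color"][r0:r1,c0:c1],cv2.COLOR_BGR2HSV).astype(float)
    sat=np.clip((col.max(2)-col.min(2)-10)/70,0,1)
    def cost(p):
        T=pose2(p[0],p[1],p[2]);m=down(fill(im,prism(rect(-.095,.095,-.12,.12),0,.02,T),(c0,r0,c1,r1)))
        # exclude clamp
        w=np.ones_like(m);w[(sat<.5)&(cv2.erode(m,np.ones((7,7)))>.99)]=0
        return (w*(m-sat)**2).sum()
    return fit(cost,p0,[.005,.005,.03])
def fit_cav(im,p0,polys,zf=.008,zt=.02,th=None,pad=.02):
    C=np.vstack([pose2(*p0[:3])(np.array([[*q,zt] for q in P])) for P in polys])
    P=projN(im,C);c0,r0=np.floor(P.min(0)).astype(int)-4;c1,r1=np.ceil(P.max(0)).astype(int)+4
    Y=softY(im["color"][r0:r1,c0:c1])
    def cost(p):
        T=pose2(p[0],p[1],p[2] if th is None else th)
        F=lambda z:fill(im,[T(np.array([[*q,z] for q in P])) for P in polys],(c0,r0,c1,r1))
        return ((down(F(zf)&F(zt))-Y)**2).sum()
    p0=list(p0) if th is None else list(p0[:2])
    return fit(cost,p0,[.004,.004,.03][:len(p0)])
def white(im,roi):
    c0,r0,c1,r1=roi;g=im["color"][r0:r1,c0:c1].min(2).astype(float);return g
SP=lambda a,b:[rect(-.047,.033,-.009,.009),rect(.033,.075-a,-.02,.02),rect(.075-a-.001,.075,b,.02),rect(.075-a-.001,.075,-.02,-b),rect(-.075+a*.7,-.047,-.014,.014),rect(-.075,-.074+a*.7,b*.7,.014),rect(-.075,-.074+a*.7,-.014,-b*.7)]
def fit_sp(im,p0,z=0,full=105.):
    C=pose2(*p0)(np.array([[x,y,z+.006] for x in(-.085,.085) for y in(-.03,.03)]))
    P=projN(im,C);c0,r0=np.floor(P.min(0)).astype(int)-2;c1,r1=np.ceil(P.max(0)).astype(int)+2
    g=white(im,(c0,r0,c1,r1));bg=np.percentile(g,30);Y=np.clip((g-bg)/(full-bg),0,1)
    def cost(p):
        T=pose2(p[0],p[1],p[2],z);ps=[f for q in SP(p[3],p[4]) for f in prism(q,0,.012,T)]
        return ((down(fill(im,ps,(c0,r0,c1,r1)))-Y)**2).sum()
    return fit(cost,list(p0)+[.022,.008],[.004,.004,.03,.004,.003])
# bracket in own frame; parts as (x,y,z) boxes relative to bracket_mid
BR=[(-.05,.05,-.02,.02,-.005,.005),(-.05,-.04,-.02,.02,-.005,.025),(-.05,-.04,-.015,.015,.025,.075)]
def box(b):
    x0,x1,y0,y1,z0,z1=b;V=np.array([[x,y,z] for x in(x0,x1) for y in(y0,y1) for z in(z0,z1)])
    return [V[i] for i in([0,1,3,2],[4,5,7,6],[0,1,5,4],[2,3,7,6],[0,2,6,4],[1,3,7,5])]
def Rlying(t): return R.from_euler('z',t).as_matrix()
def Rstand(t): # t: world direction angle of bracket z (toe); x up; y=z x x
    z=np.array([np.cos(t),np.sin(t),0]);x=np.array([0,0,1.]);return np.stack([x,np.cross(z,x),z],1)
def fit_br(im,p0,Rf,zc,full=105.,pm=.02,mask=None):
    def faces(p): M=Rf(p[2]);return [f@M.T+[p[0],p[1],zc] for b in BR for f in box(b)]
    P=projN(im,np.vstack(faces(p0)));c0,r0=np.floor(P.min(0)).astype(int)-6;c1,r1=np.ceil(P.max(0)).astype(int)+6
    g=white(im,(c0,r0,c1,r1));bg=np.percentile(g,20);Y=np.clip((g-bg)/(full-bg),0,1)
    def cost(p): return ((down(fill(im,faces(p),(c0,r0,c1,r1)))-Y)**2).sum()
    return fit(cost,p0,[.004,.004,.04])
E
cat > m1.py <<'E'
from fits import *
for n in("top","side"):
    im=np.load(f"{n}.npy",allow_pickle=True).item()
    t,e=fit_tray(im,[.545,-.2,-.17]);print(n,"tray",t.round(4),round(e,2))
    print(" bcav",*fit_cav(im,[.592,-.144,t[2]],[BCAV],th=t[2]), *fit_cav(im,[.592,-.144,t[2]],[BCAV]))
    print(" scav",*fit_cav(im,[.54,-.24,t[2]],spcav(),th=t[2]), *fit_cav(im,[.54,-.24,t[2]],spcav()))
    print(" sp",*fit_sp(im,[.55,.109,.15]))
    print(" br",*fit_br(im,[.497,.335,1.3],Rlying,.005))
    W=cloud(im);
E
python3 m1.py
```

```text
top tray [ 0.5501 -0.2022 -0.1944] 30.28
 bcav [ 0.59472617 -0.15418921] 5.821404296875 [ 0.59447856 -0.15451335 -0.1863662 ] 5.645212890624999
 scav [ 0.53652268 -0.26909356] 21.251679296874997 [ 0.53646853 -0.26900885 -0.19928975] 20.8924703125
 sp [0.5507052  0.11048369 0.18328913 0.01810813 0.00565549] 52.670887900374126
 br [0.50642587 0.33835936 1.25282421] 40.691932556530304
side tray [ 0.5481 -0.2031 -0.1878] 94.39
 bcav [ 0.59367935 -0.15848515] 13.818993359375 [ 0.59345831 -0.15854103 -0.18077765] 13.892196484375
 scav [ 0.535215   -0.27378297] 34.475004687500004 [ 0.53519439 -0.27407842 -0.18004983] 34.465170703125
 sp [0.54902266 0.1066074  0.18577961 0.02565245 0.00583484] 37.815083550347225
 br [0.50427633 0.33321864 1.22285458] 51.56723838262157
```

```bash
cat > ov.py <<'E'
from fits import *
t=np.load("top.npy",allow_pickle=True).item();s=np.load("side.npy",allow_pickle=True).item()
for im,tr,b,sc,sp,br in((t,[.5501,-.2022,-.1944],[.5947,-.1542,-.1944],[.5365,-.269,-.1944],[.5507,.1105,.1833],[.5064,.3384,1.2528]),(s,[.5481,-.2031,-.1878],[.5937,-.1585,-.1878],[.5352,-.2738,-.1878],[.549,.1066,.1858],[.5043,.3332,1.2229])):
    c=im["color"];print("max",c[int(220):230].max(),[np.percentile(white(im,(0,0,512,384)),99)])
    k=8;tiles=[]
    for roi,polys in(((275,160,355,235) if im is t else (225,140,305,200),prism(rect(-.095,.095,-.12,.12),0,.02,pose2(*tr))+[pose2(*b)(np.array([[*q,z] for q in BCAV])) for z in(.008,.02)]+[pose2(*sc)(np.array([[*q,z] for q in P])) for P in spcav() for z in (.008,.02)]),
        ((205,165,245,230) if im is t else (220,200,285,232),[f for q in SP(.02,.006) for f in prism(q,0,.012,pose2(*sp))]),
        ((135,195,185,232) if im is t else(228,225,283,290),[f@Rlying(br[2]).T+[br[0],br[1],.005] for bb in BR for f in box(bb)])):
        a,bb_,c1,d=roi;z=cv2.resize(c[bb_:d,a:c1],None,fx=k,fy=k,interpolation=cv2.INTER_NEAREST)
        for P in polys:
            p=((projN(im,P)+.5-[a,bb_])*k).astype(np.int32);cv2.polylines(z,[p],True,(0,0,255),1)
        tiles.append(z)
    H=max(x.shape[0] for x in tiles);o=np.hstack([cv2.copyMakeBorder(x,0,H-x.shape[0],0,4,cv2.BORDER_CONSTANT) for x in tiles])
    f=800/o.shape[1];cv2.imwrite("pics/ov_%s.png"%("t" if im is t else "s"),cv2.resize(o,None,fx=f,fy=f,interpolation=cv2.INTER_AREA))
E
python3 ov.py
```

```text
max 251 [np.float64(249.0)]
max 255 [np.float64(254.0)]
```

View pics/ov_t.png

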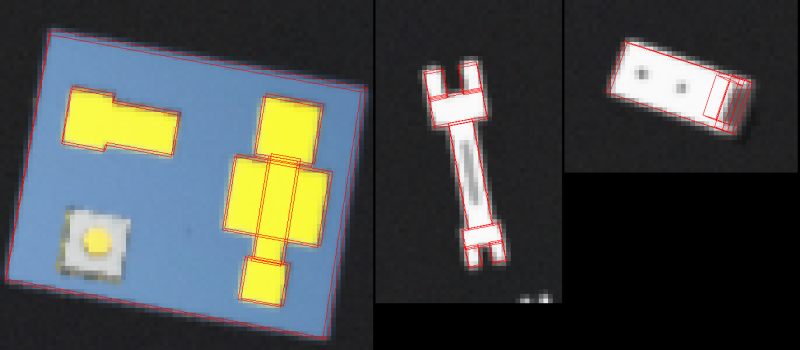

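View pics/ov_s.png

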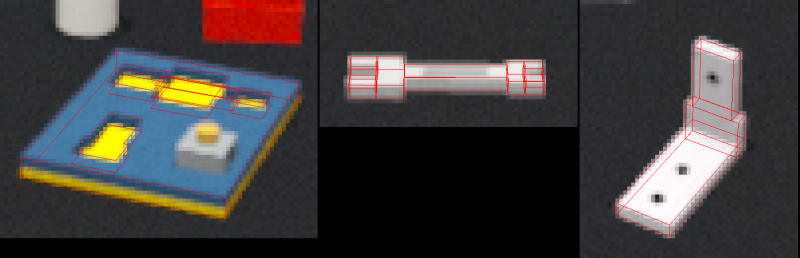

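```bash
cat >> h.py <<'E'
def plan(target,jaw=None,turned=0.):
    """shift needed (mm, tool axes after the turn) and turn deg"""
    o=observe();M=R.from_rotvec(o["ee_rot"]).as_matrix();p=o["eef_pos"]
    turn=0.
    if jaw is not None:
        d=np.array([np.cos(jaw),np.sin(jaw),0]);a=np.degrees(np.arctan2(M[:,2]@d,M[:,1]@d))
        turn=(a+90)%180-90
        M=M@R.from_euler('x',turn,degrees=True).as_matrix()
    s=M.T@(np.array(target)-p)
    print("t",round(o["clock"],2),"pos",p.round(4),"gap",round(o["finger_gap"],4),"jawdeg",round(np.degrees(np.arctan2(M[1,1],M[0,1])),2),"q7",o["q"][6].round(2),"turn",round(turn,2),"shift mm",(s*1000).round(2),"units",(s/.06).round(3),"F",o["force"].round(1))
E
python3 - <<'E'
from h import *
M=R.from_rotvec(observe()["ee_rot"]).as_matrix();print(M.round(3))
plan([.45,-.25,.25],1.238+np.pi/2);plan([.45,-.25,.25])
plan([.49,.29,.2],1.238+np.pi/2)
E
```

```text
[[ 0.     0.346 -0.938]
 [-0.    -0.938 -0.346]
 [-1.     0.    -0.   ]]
t 1.3 pos [ 0.2333 -0.6334  0.2313] gap 0.0854 jawdeg -19.07 q7 -0.08 turn -50.72 shift mm [ -18.68   79.59 -433.2 ] units [-0.311  1.326 -7.22 ] F [-0.3  0.1  0.7]
t 1.3 pos [ 0.2333 -0.6334  0.2313] gap 0.0854 jawdeg -69.79 q7 -0.08 turn 0.0 shift mm [ -18.68 -284.93 -335.87] units [-0.311 -4.749 -5.598] F [-0.3  0.1  0.7]
t 1.3 pos [ 0.2333 -0.6334  0.2313] gap 0.0854 jawdeg -19.07 q7 -0.08 turn -50.72 shift mm [  31.31  -59.02 -956.64] units [  0.522  -0.984 -15.944] F [-0.3  0.1  0.7]
```

Request:
jog_arm(
  motion=[
    [-0.1, -0.6, -0.7, 0, 1],
    [-0.1, -0.6, -0.7, 0, 1],
    [-0.1, -0.6, -0.7, 0, 1],
    [0, -0.6, -0.7, 0, 1],
    [0, -0.6, -0.7, 0, 1],
    [0, -0.6, -0.7, 0, 1],
    [0, -0.6, -0.7, 0, 1],
    [0, -0.55, -0.7, 0, 1],
    [0, 0, 0, -10.2, 1],
    [0, 0, 0, -10.2, 1],
    [0, 0, 0, -10.2, 1],
    [0, 0, 0, -10.2, 1],
  ],
  force=25,
)

```text
clock: 2.8
eef_pos: [0.4501, -0.2499, 0.2494]
ee_rot: [1.567, 0.929, -1.567]
force: [-0.0, -0.6, 0.0]
finger_gap: 0.0856
```

```bash
python3 - <<'E'
from h import *
plan([.49,.293,.2],1.238+np.pi/2)
E
```

```text
t 2.8 pos [ 0.4501 -0.2499  0.2494] gap 0.0856 jawdeg -19.07 q7 -0.18 turn -9.58 shift mm [  49.36 -139.67 -526.15] units [ 0.823 -2.328 -8.769] F [-0.  -0.6  0. ]
```

Request:
jog_arm(
  motion=[
    [0, 0, 0, -9.6, 1],
    [0, -0.26, -0.97, 0, 1],
    [0, -0.26, -0.97, 0, 1],
    [0, -0.26, -0.97, 0, 1],
    [0, -0.26, -0.97, 0, 1],
    [0, -0.26, -0.97, 0, 1],
    [0, -0.26, -0.97, 0, 1],
    [0.4, -0.26, -0.97, 0, 1],
    [0.4, -0.26, -0.9, 0, 1],
    [0, -0.2, -0.9, 0, 1],
    [0, 0, 0, 0, 1],
  ],
)

```text
clock: 4.18
eef_pos: [0.4908, 0.285, 0.2023]
ee_rot: [1.451, 1.037, -1.448]
force: [0.3, -0.4, -0.4]
finger_gap: 0.0853
```

```bash
python3 - <<'E'
from h import *
plan([.49,.293,.15],1.238+np.pi/2)
for n in("top","side"):
    im=viewer.get_image(n);np.save(f"{n}1.npy",im,allow_pickle=True)
    p=proj(im,observe()["eef_pos"]);print(n,p)
    c,r=map(int,p);a=im["color"][max(r-60,0):r+60,c-60:c+60];cv2.imwrite(f"pics/g1{n}.png",cv2.resize(a,None,fx=5,fy=5,interpolation=cv2.INTER_CUBIC))
E
```

```text
t 4.17 pos [0.4908 0.285  0.2023] gap 0.0853 jawdeg -19.07 q7 -1.2 turn 0.09 shift mm [52.29 -3.23 -7.1 ] units [ 0.871 -0.054 -0.118] F [ 0.3 -0.4 -0.4]
top (np.float64(163.64084526394353), np.float64(211.9589558261134))
side (np.float64(262.91094213206134), np.float64(194.7189874641738))
```

View pics/g1side.png

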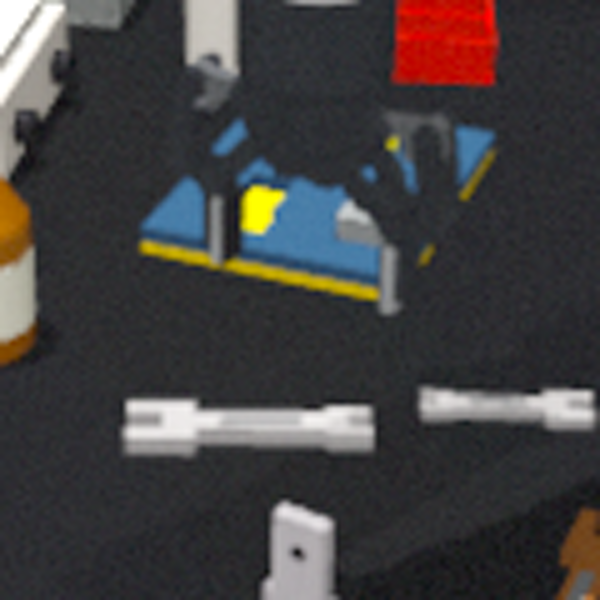

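View pics/g1top.png

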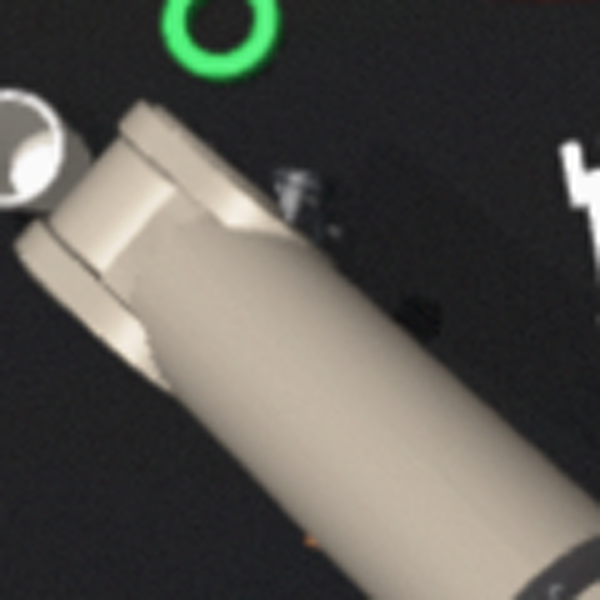

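```bash
python3 - <<'E'
from fits import *
for n in("top","side"):
    im=np.load(f"{n}.npy",allow_pickle=True).item()
    for f in(140,180,220): print(n,f,*fit_br(im,[.505,.335,1.24],Rlying,.005,full=f),*fit_sp(im,[.55,.108,.184],full=f))
E
```

```text
top 140 [0.5068276  0.33813877 1.2527409 ] 28.48089574492027 [0.55126425 0.11069056 0.17816975 0.02003213 0.00708648] 31.00248393829304
top 180 [0.50706416 0.33857914 1.24732085] 22.299089742455717 [0.55138873 0.11051056 0.18241087 0.01965745 0.00708724] 15.656966550059352
top 220 [0.50705718 0.33823962 1.23121236] 21.296357872800193 [0.55128002 0.11047719 0.18331687 0.0202236  0.00828064] 9.303895396849535
side 140 [0.50438743 0.33232904 1.2316806 ] 29.593481862212357 [0.54935541 0.10624286 0.18682675 0.02378241 0.00548118] 16.832961905947023
side 180 [0.50441461 0.33136166 1.22916147] 19.861263154159445 [0.54965676 0.10491336 0.17851972 0.02384459 0.00856269] 9.205811497985255
side 220 [0.50453717 0.33140558 1.22940859] 38.79519236838783 [0.54956387 0.1047261  0.18140627 0.02426172 0.01043974] 20.327644316007653
```

Request:
jog_arm(
  motion=[
    [0.8, -0.04, -0.12, 0, 1],
    [1, 0, 0, 0, 1],
    [0.8, 0, 0, 0, 1],
    [0, 0, 0, 0, 0],
    [0, 0, 0, 0, -0.5],
    [0, 0, 0, 0, -0.5],
    [0, 0, 0, 0, -0.5],
    [0, 0, 0, 0, -0.5],
  ],
  force=25,
)

```text
clock: 5.28
eef_pos: [0.4924, 0.2882, 0.0479]
ee_rot: [1.456, 1.03, -1.452]
force: [-3.6, 0.4, 8.6]
finger_gap: 0.0299
```

```bash
python3 - <<'E'
from h import *
plan([.49,.293,.15],1.238+np.pi/2)
for n in("side",):
    im=viewer.get_image(n)
    a=im["color"][195:295,200:320];cv2.imwrite(f"pics/g2{n}.png",cv2.resize(a,None,fx=6,fy=6,interpolation=cv2.INTER_CUBIC))
E
```

```text
t 5.28 pos [0.4924 0.2882 0.0479] gap 0.0299 jawdeg -19.07 q7 -1.35 turn -0.29 shift mm [-102.11   -3.69   -3.97] units [-1.702 -0.062 -0.066] F [-3.6  0.4  8.6]
```

View pics/g2side.png

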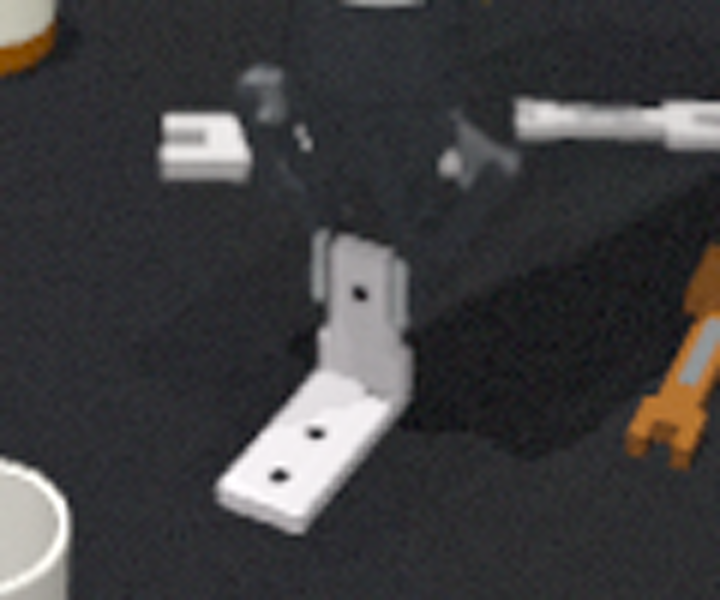

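Request:
jog_arm(
  motion=[
    [0.02, 0, 0.1, 0, -0.5],
    [0.02, 0, 0.1, 0, -0.5],
    [0.02, 0, 0.1, 0, -0.5],
    [0.03, 0, 0.1, 0, -0.5],
  ],
  force=20,
)

```text
clock: 5.82
eef_pos: [0.4849, 0.2682, 0.0432]
ee_rot: [1.459, 1.034, -1.447]
force: [-3.0, 3.9, 7.8]
finger_gap: 0.0297
```

```bash
python3 - <<'E'
from h import *
plan([.49,.293,.15],1.238+np.pi/2)
for n in("side",):
    im=viewer.get_image(n)
    a=im["color"][195:295,200:320];cv2.imwrite(f"pics/g3{n}.png",cv2.resize(a,None,fx=6,fy=6,interpolation=cv2.INTER_CUBIC))
E
```

```text
t 5.83 pos [0.4849 0.2682 0.0432] gap 0.0297 jawdeg -19.07 q7 -1.33 turn -0.2 shift mm [-106.59   -3.12  -25.79] units [-1.777 -0.052 -0.43 ] F [-3.   3.9  7.8]
```

View pics/g3side.png

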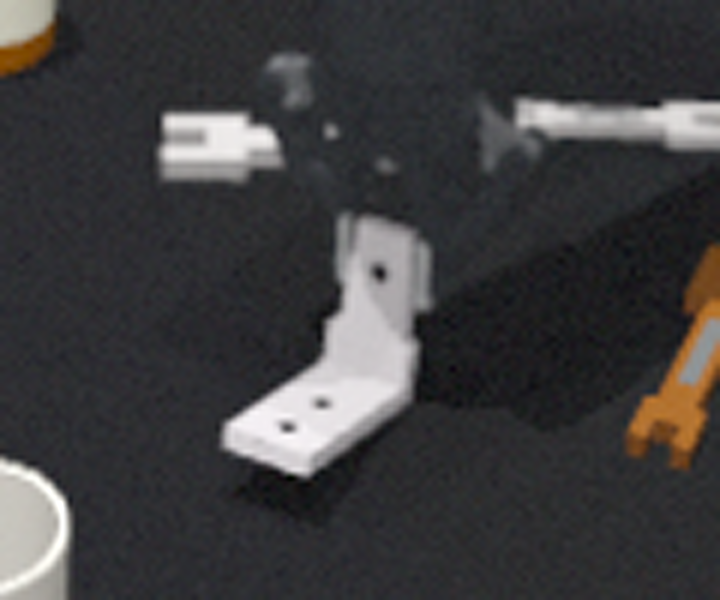

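Request:
jog_arm(
  motion=[
    [0.04, 0, 0.09, 0, -0.5],
    [0.04, 0, 0.09, 0, -0.5],
    [0.05, 0, 0.085, 0, -0.5],
    [0.05, 0, 0.085, 0, -0.5],
    [0.065, 0, 0.075, 0, -0.5],
    [0.065, 0, 0.075, 0, -0.5],
  ],
)

```text
clock: 6.62
eef_pos: [0.4744, 0.2362, 0.0222]
ee_rot: [1.455, 1.03, -1.453]
force: [-0.7, 3.4, 1.2]
finger_gap: 0.0293
```

```bash
python3 - <<'E'
from h import *
plan([.49,.293,.15],1.238+np.pi/2)
for n in("side",):
    im=viewer.get_image(n)
    a=im["color"][195:295,200:320];cv2.imwrite(f"pics/g4{n}.png",cv2.resize(a,None,fx=6,fy=6,interpolation=cv2.INTER_CUBIC))
E
```

```text
t 6.62 pos [0.4744 0.2362 0.0222] gap 0.0293 jawdeg -19.07 q7 -1.33 turn -0.31 shift mm [-127.8    -3.71  -58.86] units [-2.13  -0.062 -0.981] F [-0.7  3.4  1.2]
```

View pics/g4side.png

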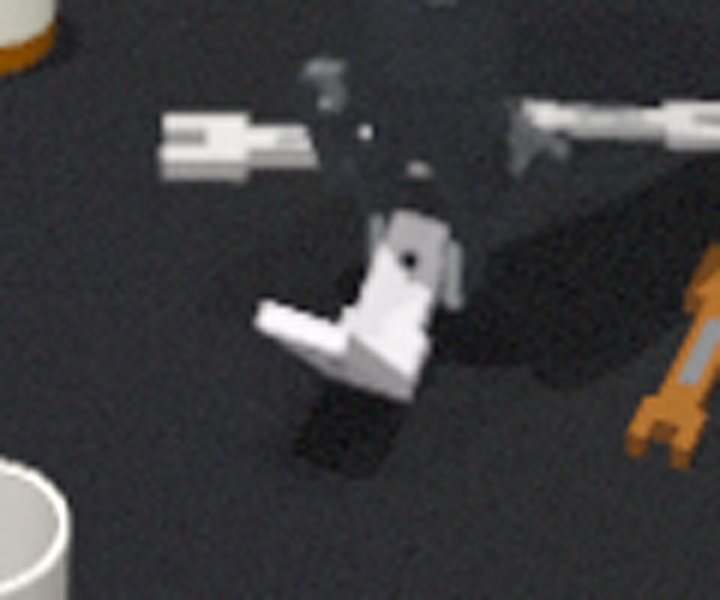

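Request:
jog_arm(
  motion=[
    [0.077, 0, 0.065, 0, -0.5],
    [0.077, 0, 0.06, 0, -0.5],
    [0.085, 0, 0.055, 0, -0.5],
    [0, 0, 0, 0, -0.5],
  ],
)

```text
clock: 7.18
eef_pos: [0.4705, 0.2254, 0.0073]
ee_rot: [1.453, 1.029, -1.455]
force: [-1.1, 1.0, 1.8]
finger_gap: 0.0297
```

```bash
python3 - <<'E'
from h import *
plan([.49,.293,.15],1.238+np.pi/2)
for n in("side",):
    im=viewer.get_image(n)
    a=im["color"][195:295,200:320];cv2.imwrite(f"pics/g5{n}.png",cv2.resize(a,None,fx=6,fy=6,interpolation=cv2.INTER_CUBIC))
E
```

```text
t 7.17 pos [0.4705 0.2254 0.0073] gap 0.0297 jawdeg -19.07 q7 -1.34 turn -0.35 shift mm [-142.7    -3.68  -70.17] units [-2.378 -0.061 -1.17 ] F [-1.1  1.   1.8]
```

View pics/g5side.png

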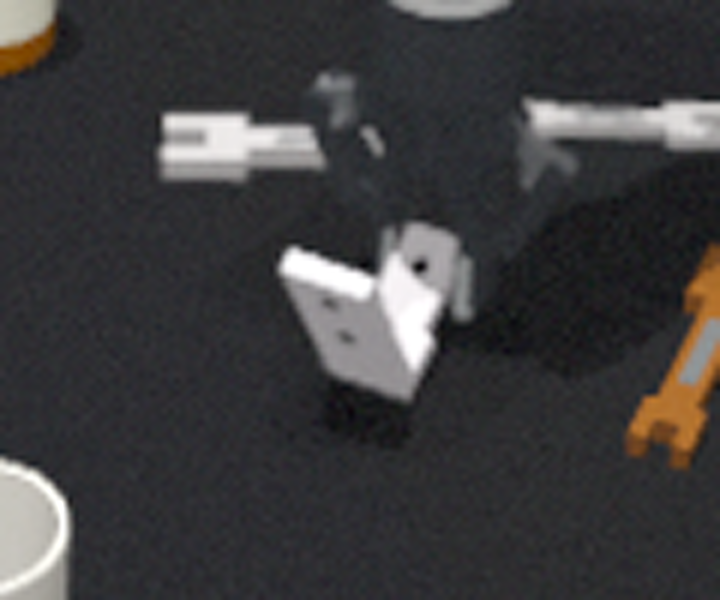

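Request:
jog_arm(
  motion=[
    [0, 0, 0, 0, 0.3],
    [0, 0, 0, 0, 0.3],
    [0, 0, 0, 0, 0.3],
    [0, 0, 0, 0, 0.3],
  ],
)

```text
clock: 7.72
eef_pos: [0.4706, 0.2259, 0.0078]
ee_rot: [1.454, 1.03, -1.454]
force: [-0.6, -0.0, 0.3]
finger_gap: 0.0555
```

```bash
python3 - <<'E'
from h import *
plan([.49,.293,.15],1.238+np.pi/2)
for n in("side",):
    im=viewer.get_image(n);np.save("side2.npy",im,allow_pickle=True)
    a=im["color"][195:295,200:320];cv2.imwrite(f"pics/g6{n}.png",cv2.resize(a,None,fx=6,fy=6,interpolation=cv2.INTER_CUBIC))
E
```

```text
t 7.72 pos [0.4706 0.2259 0.0078] gap 0.0555 jawdeg -19.07 q7 -1.34 turn -0.32 shift mm [-142.17   -3.58  -69.77] units [-2.37  -0.06  -1.163] F [-0.6 -0.   0.3]
```

View pics/g6side.png

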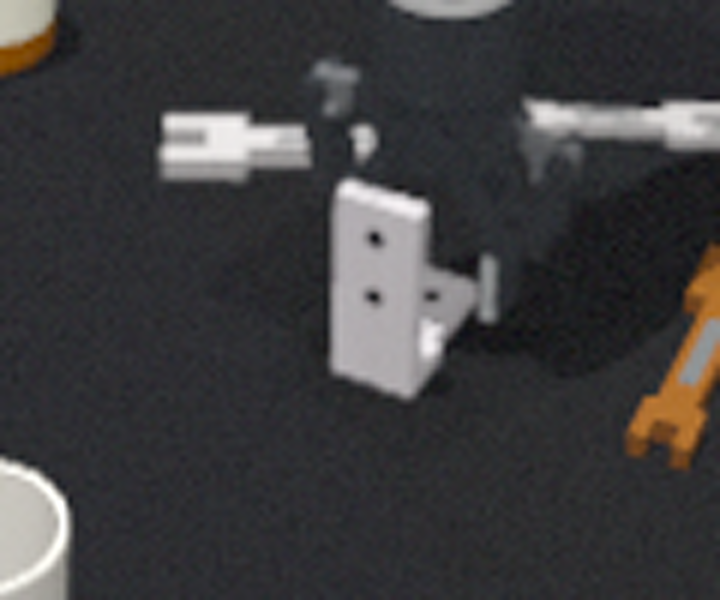

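Request:
jog_arm(
  motion=[
    [-0.5, 0, 0, 0, 0.3],
    [-0.9, 0, 0, 0, 0.6],
    [-0.9, 0, 0, 0, 1],
    [-0.6, 0, 0, 0, 1],
    [0, 0, 0, -10, 1],
    [0, 0, 0, -10, 1],
    [0, 0, 0, -10, 1],
    [0, 0, 0, -10, 1],
    [0, 0, 0, -10, 1],
    [0, 0, 0, -10, 1],
    [0, 0, 0, -10, 1],
    [0, 0, 0, -10, 1],
  ],
)

```text
clock: 9.28
eef_pos: [0.4705, 0.2258, 0.1818]
ee_rot: [0.397, 1.534, -0.398]
force: [0.9, -0.9, 0.3]
finger_gap: 0.0852
```

```bash
python3 - <<'E'
from fits import *
o=observe();print(o["eef_pos"],o["q"][6])
im=viewer.get_image("side");np.save("side3.npy",im,allow_pickle=True)
for f in(140,180,220): print(*fit_br(im,[.49,.285,1.235+np.pi],Rstand,.05,full=f))
a=im["color"][175:295,200:320];cv2.imwrite("pics/g7side.png",cv2.resize(a,None,fx=5,fy=5,interpolation=cv2.INTER_CUBIC))
im=viewer.get_image("top");np.save("top3.npy",im,allow_pickle=True)
a=im["color"][165:285,120:240];cv2.imwrite("pics/g7top.png",cv2.resize(a,None,fx=5,fy=5,interpolation=cv2.INTER_CUBIC))
E
```

```text
[0.47045423 0.22577558 0.18177828] 0.11946821255353632
[0.48987843 0.27536008 4.35706037] 116.27277122896191
[0.48972    0.27526359 4.37295476] 83.40175954890584
[0.48962851 0.27508381 4.39267313] 90.70243309558717
```

View pics/g7side.png

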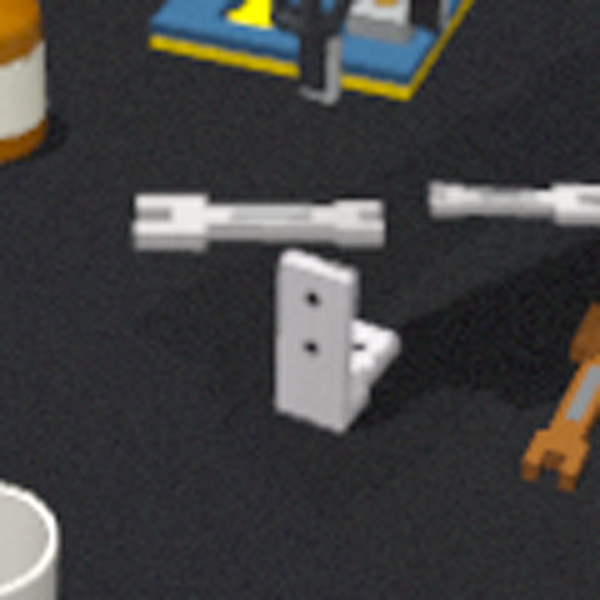

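View pics/g7top.png

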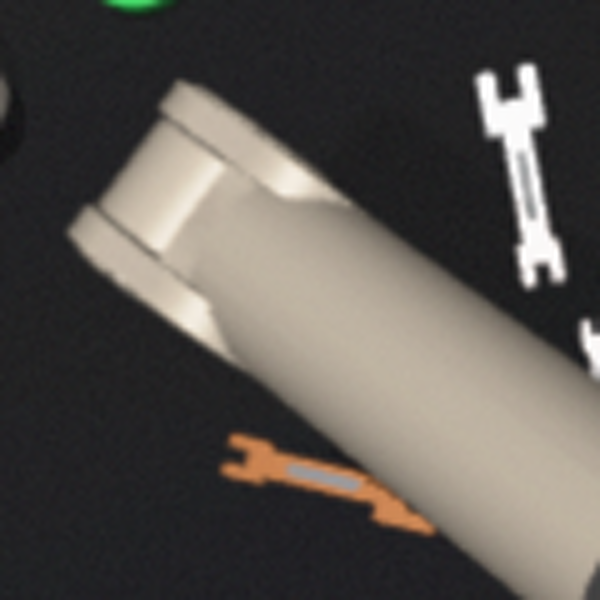

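```bash
python3 - <<'E'
s=open('fits.py').read()
s=s.replace("Y=np.clip((g-bg)/(full-bg),0,1)\n    def cost(p): return ((down(fill(im,faces(p),(c0,r0,c1,r1)))-Y)**2).sum()","Y=np.clip((g-bg)/(full-bg),0,1)\n    w=np.ones_like(Y) if mask is None else mask[r0:r1,c0:c1]\n    def cost(p): return (w*(down(fill(im,faces(p),(c0,r0,c1,r1)))-Y)**2).sum()")
open('fits.py','w').write(s)
E
python3 - <<'E'
from fits import *
im=np.load("side3.npy",allow_pickle=True).item()
m=np.ones((384,512));m[:225]=0
for f in(120,150,180): print(*fit_br(im,[.49,.275,4.37],Rstand,.05,full=f,mask=m))
g=im["color"].min(2);print(np.median(g[235:255,262:266]),np.median(g[290:310]))
plan([.4885,.2745,.12],1.238)
E
```

```text
[0.49010123 0.27558891 4.34914359] 26.936003117676897
[0.48981234 0.27572221 4.35630445] 16.652586028014923
[0.48990649 0.27500049 4.37209955] 16.873676401935263
171.0 44.0
t 9.38 pos [0.4704 0.2257 0.1816] gap 0.0856 jawdeg 70.93 q7 0.12 turn -10.26 shift mm [61.62 51.99  1.17] units [1.027 0.867 0.019] F [-0.2 -0.2  1. ]
```

Request:
jog_arm(
  motion=[
    [0, 0, 0, -10.3, 1],
    [0, 0.88, 0, 0, 1],
    [0.6, 0, 0, 0, 1],
    [0.8, 0, 0, 0, 1],
    [0.65, 0, 0, 0, 1],
    [0, 0, 0, 0, 0],
    [0, 0, 0, 0, -1],
    [0, 0, 0, 0, -1],
    [0, 0, 0, 0, -1],
    [0, 0, 0, 0, -1],
    [0, 0, 0, 0, -1],
  ],
  force=20,
)

```text
clock: 10.75
eef_pos: [0.4888, 0.2766, 0.0602]
ee_rot: [0.263, 1.553, -0.26]
force: [-1.5, -0.3, 8.1]
finger_gap: 0.01
```

```bash
python3 - <<'E'
from fits import *
plan([.4885,.2745,.12],1.238)
im=viewer.get_image("side");np.save("side4.npy",im,allow_pickle=True)
m=np.ones((384,512));m[:242]=0
for f in(150,180): print(*fit_br(im,[.49,.275,4.37],Rstand,.05,full=f,mask=m))
a=im["color"][175:295,200:320];cv2.imwrite("pics/g8side.png",cv2.resize(a,None,fx=5,fy=5,interpolation=cv2.INTER_CUBIC))
E
```

```text
t 10.75 pos [0.4888 0.2766 0.0602] gap 0.01 jawdeg 70.93 q7 0.06 turn -0.04 shift mm [-59.76  -1.96   0.51] units [-0.996 -0.033  0.008] F [-1.5 -0.3  8.1]
[0.4887748  0.27541954 4.36547608] 5.486126037482278
[0.4890612  0.27399348 4.36309127] 12.258765200003719
```

View pics/g8side.png

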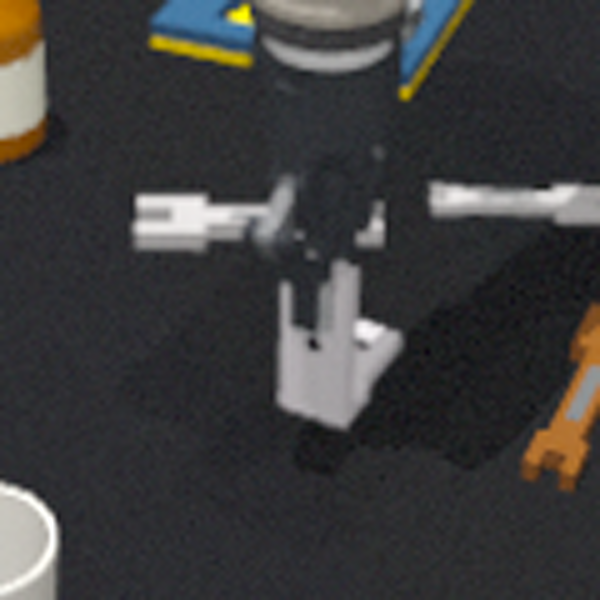

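```bash
python3 - <<'E'
from h import *
plan([.6004,-.1216,.14],np.radians(79.1))
E
```

```text
t 10.8 pos [0.4888 0.2766 0.0603] gap 0.0097 jawdeg 79.1 q7 0.06 turn -8.21 shift mm [ -79.91 -369.78  185.05] units [-1.332 -6.163  3.084] F [-0.4 -0.5  6.7]
```

Request:
jog_arm(
  motion=[
    [-0.5, 0, 0, 0, -1],
    [-0.83, 0, 0, -8.2, -1],
    [0, -0.88, 0.44, 0, -1],
    [0, -0.88, 0.44, 0, -1],
    [0, -0.88, 0.44, 0, -1],
    [0, -0.88, 0.44, 0, -1],
    [0, -0.88, 0.44, 0, -1],
    [0, -0.88, 0.44, 0, -1],
    [0, -0.88, 0.44, 0, -1],
    [0, 0, 0, 0, -1],
    [0, 0, 0, 0, -1],
  ],
  force=30,
)

```text
clock: 12.18
eef_pos: [0.5989, -0.1218, 0.1382]
ee_rot: [0.15, 1.567, -0.149]
force: [-0.2, 0.3, -2.8]
finger_gap: 0.0096
```

```bash
python3 - <<'E'
from fits import *
plan([.6004,-.1216,.14],np.radians(79.1))
for n in("side","top"):
    im=viewer.get_image(n);np.save(n+"5.npy",im,allow_pickle=True)
    a=im["color"][120:220,210:330] if n=="side" else im["color"][140:240,260:380];cv2.imwrite(f"pics/g9{n}.png",cv2.resize(a,None,fx=6,fy=6,interpolation=cv2.INTER_CUBIC))
E
```

```text
t 12.18 pos [ 0.5989 -0.1218  0.1382] gap 0.0096 jawdeg 79.1 q7 1.01 turn -0.03 shift mm [-1.76  0.51  1.47] units [-0.029  0.008  0.025] F [-0.2  0.3 -2.8]
```

View pics/g9side.png

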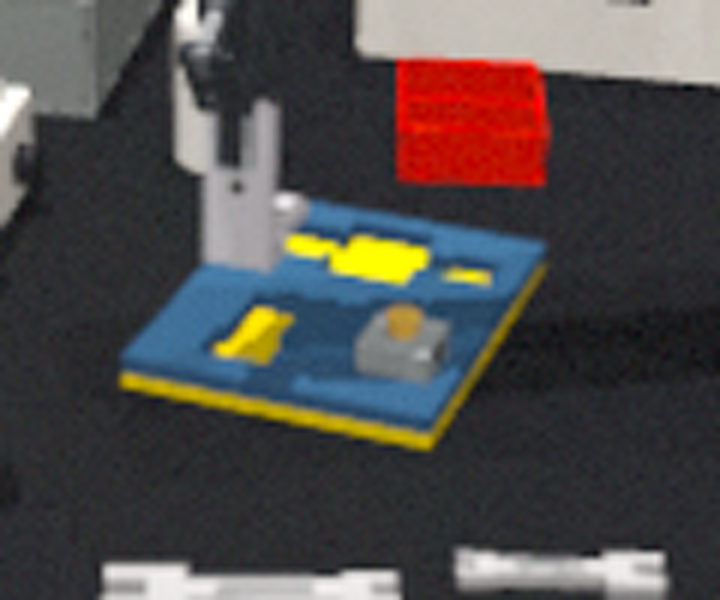

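View pics/g9top.png

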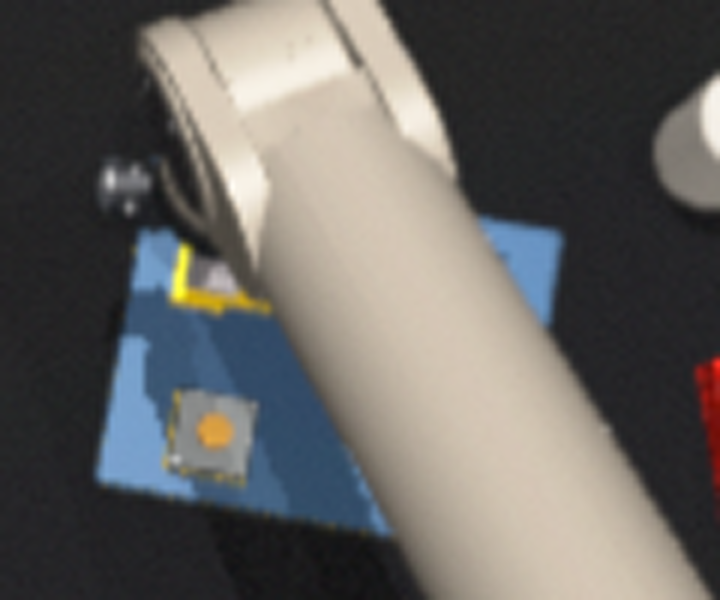

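```bash
python3 - <<'E'
from fits import *
im=np.load("side5.npy",allow_pickle=True).item()
m=np.ones((384,512));m[:152]=0;m[:,262:]=0
z=.1382-.0602+.05
zd=np.radians(79.1)+np.pi
for full in(130,150,170):
  for th in (None,):
    print(full,*fit_br(im,[.5989,-.1218,zd],Rstand,z,full=full,mask=m))
# fixed yaw fit
import types
for full in(130,150,170):
    f=lambda im,p0: fit_br(im,p0,lambda t:Rstand(zd),z,full=full,mask=m)
    print("fixed yaw",*f(im,[.5989,-.1218,0]))
p,_=fit_br(im,[.5989,-.1218,0],lambda t:Rstand(zd),z,full=150,mask=m)
k=8;a,b,c,d=235,130,270,170;Z=cv2.resize(im["color"][b:d,a:c],None,fx=k*2,fy=k*2,interpolation=cv2.INTER_NEAREST)
M=Rstand(zd)
for bb in BR:
  for F in box(bb):
    q=((projN(im,F@M.T+[p[0],p[1],z])+.5-[a,b])*k*2).astype(np.int32);cv2.polylines(Z,[q],True,(0,0,255),1)
cv2.imwrite("pics/ovb.png",Z)
E
```

```text
130 [ 0.59959369 -0.12323439  4.47924941] 20.088340570118802
150 [ 0.59954719 -0.12402063  4.48665881] 13.971792883016118
170 [ 0.59951386 -0.1253212   4.5011746 ] 12.2344970703125
fixed yaw [ 0.59830004 -0.12287755  0.01289628] 21.320940001936982
fixed yaw [ 0.59895617 -0.12390121  0.02189063] 14.821140032900377
fixed yaw [ 0.59933396 -0.12580904  0.02316189] 12.2855224609375
```

View pics/ovb.png

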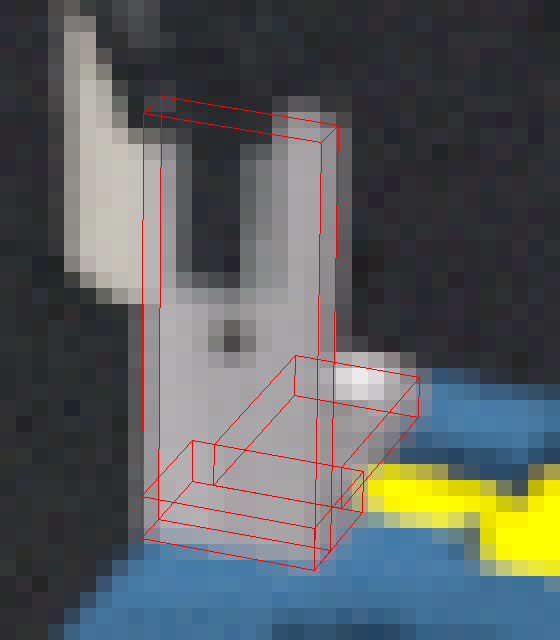

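```bash
python3 - <<'E'
from fits import *
plan([.6002,-.1222,.086],np.radians(79.1))
for n in("top","side"):
    im=np.load(f"{n}.npy",allow_pickle=True).item()
    import fits
    for s in(150,200,250):
        fits.softY=lambda col:np.clip((np.minimum(col[...,1].astype(float),col[...,2])-col[...,0]-10)/s,0,1)
        print(n,s,*fit_cav(im,[.594,-.156,-.19],[BCAV],th=-.19))
E
```

```text
t 12.28 pos [ 0.599  -0.1203  0.1387] gap 0.0099 jawdeg 79.1 q7 1.01 turn 0.15 shift mm [52.65 -1.72  1.53] units [ 0.877 -0.029  0.026] F [-0.5 -0.6 -2.4]
top 150 [ 0.59450574 -0.15457965] 1.5737851996527776
top 200 [ 0.5944353  -0.15456458] 9.987208593750001
top 250 [ 0.59446167 -0.15452356] 28.845797093749997
side 150 [ 0.59375  -0.159375] 4.716370225694444
side 200 [ 0.59379688 -0.15942969] 2.4639859375000004
side 250 [ 0.59376367 -0.15918262] 1.834854875
```

Request:
jog_arm(
  motion=[
    [0.4, -0.03, 0.02, 0, -1],
    [0.35, 0, 0, 0, -1],
    [0.13, 0, 0, 0, -1],
    [0, 0, 0, 0, -1],
  ],
)

```text
clock: 12.78
eef_pos: [0.5997, -0.1236, 0.0847]
ee_rot: [0.149, 1.568, -0.148]
force: [0.3, 0.2, -2.5]
finger_gap: 0.0096
```

```bash
python3 - <<'E'
from fits import *
for i in range(3):
    plan([.6002,-.1225,.086],np.radians(79.1))
    im=viewer.get_image("side")
np.save("side6.npy",im,allow_pickle=True);im2=viewer.get_image("top");np.save("top6.npy",im2,allow_pickle=True)
a=im["color"][130:200,225:290];b=im2["color"][165:215,270:335]
cv2.imwrite("pics/g10s.png",cv2.resize(a,None,fx=8,fy=8,interpolation=cv2.INTER_NEAREST));cv2.imwrite("pics/g10t.png",cv2.resize(b,None,fx=10,fy=10,interpolation=cv2.INTER_NEAREST))
E
```

```text
t 12.78 pos [ 0.5997 -0.1236  0.0847] gap 0.0096 jawdeg 79.1 q7 0.97 turn 0.04 shift mm [-1.33  1.21  0.25] units [-0.022  0.02   0.004] F [ 0.3  0.2 -2.5]
t 12.82 pos [ 0.6004 -0.1236  0.0856] gap 0.0093 jawdeg 79.1 q7 0.97 turn 0.04 shift mm [-0.44  1.06 -0.37] units [-0.007  0.018 -0.006] F [-0.4 -0.2 -1.7]
t 12.88 pos [ 0.6007 -0.1237  0.0861] gap 0.0095 jawdeg 79.1 q7 0.97 turn 0.03 shift mm [ 0.12  1.07 -0.76] units [ 0.002  0.018 -0.013] F [ 0.2 -0.4 -1.5]
```

View pics/g10s.png

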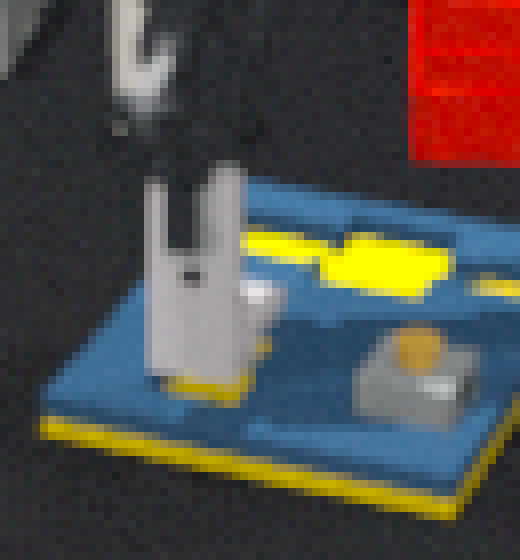

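View pics/g10t.png

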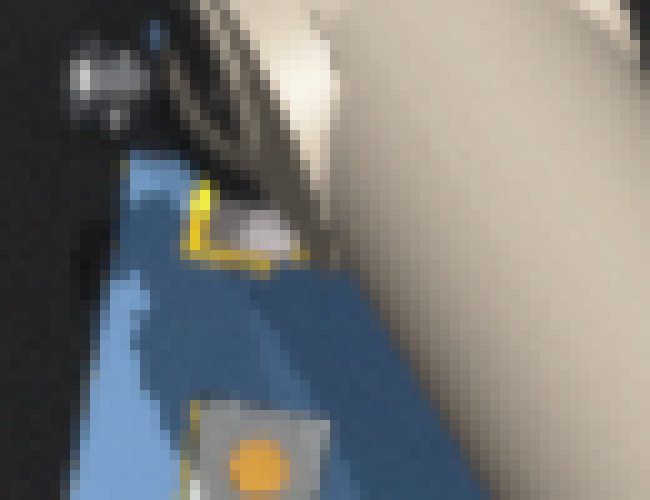

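```bash
cat > joint.py <<'E'
from fits import *
import sys
def ysoft(col):
    f=col.astype(float)+1;mx=f.max(2);return np.clip((np.minimum(f[...,1],f[...,2])-f[...,0])/mx/.75,0,1)
def yfit(im,cav,zc,zd,roi,p0):
    c0,r0,c1,r1=roi;Y=ysoft(im["color"][r0:r1,c0:c1])
    T=pose2(*cav);F=lambda z:fill(im,[T(np.array([[*q,z] for q in BCAV]))],roi)
    cm=F(.008)&F(.02);M=Rstand(zd)
    def pred(p):
        s=fill(im,[f@M.T+[p[0],p[1],zc] for b in BR for f in box(b)],roi);return down(cm&(1-s))
    p,e=fit(lambda p:((pred(p)-Y)**2).sum(),p0,[.003,.003])
    return p,e,pred(p),Y
if __name__=="__main__":
    zd=np.radians(79.1)+np.pi;zc=.0855-.0602+.05
    for n,cav,roi in(("top",(.5945,-.1546,-.19),(286,180,300,194)),("side",(.5938,-.1593,-.19),(240,165,262,183))):
        im=np.load(n+"6.npy",allow_pickle=True).item()
        p,e,P,Y=yfit(im,cav,zc,zd,roi,[cav[0]+.0066,cav[1]+.0344])
        foot=p+.035*np.array([np.cos(zd),np.sin(zd)])
        print(n,p.round(4),e,"foot-cav mm",((foot-cav[:2])*1e3).round(2))
        np.set_printoptions(linewidth=200);print((Y*9).round().astype(int));print((P*9).round().astype(int))
    im=np.load("side6.npy",allow_pickle=True).item();m=np.ones((384,512));m[:160]=0;m[:,262:]=0
    for f in(110,140,165):
        g=im["color"].min(2).astype(float)
        p,e=fit_br(im,[.5995,-.124,0],lambda t:Rstand(zd),zc,full=f,mask=m);print("white",f,p.round(4),e,((p[:2]+.035*np.array([np.cos(zd),np.sin(zd)])-[.5938,-.1593])*1e3).round(2))
E
python3 joint.py
```

```text
top [ 0.6013 -0.124 ] 5.459426714677674 foot-cav mm [ 0.17 -3.72]
[[0 0 0 0 0 0 1 1 1 1 1 1 1 1]
 [0 0 0 0 0 0 0 1 1 1 1 1 1 1]
 [0 0 0 0 3 1 0 0 0 1 1 1 1 1]
 [0 0 0 0 7 6 0 0 0 0 1 1 1 1]
 [0 0 0 5 9 5 0 0 0 0 1 1 1 1]
 [0 0 0 7 8 3 0 0 0 0 0 0 1 1]
 [0 0 0 7 7 2 0 0 0 0 0 0 1 1]
 [0 0 0 8 6 1 0 0 0 0 0 0 0 1]
 [0 0 3 8 5 1 0 0 0 0 0 0 0 0]
 [0 0 5 8 6 3 2 1 0 0 0 0 0 2]
 [0 0 3 5 5 6 6 5 4 3 2 1 0 4]
 [0 0 0 0 0 2 3 3 4 5 5 2 0 1]
 [0 0 0 0 0 0 0 0 0 0 2 0 0 0]
 [0 0 0 0 0 0 0 0 0 0 0 0 0 0]]
[[0 0 0 0 7 6 0 0 0 0 0 0 0 0]
 [0 0 0 0 9 4 0 0 0 0 0 0 0 0]
 [0 0 0 2 9 3 0 0 0 0 0 0 0 0]
 [0 0 0 3 9 2 0 0 0 0 0 0 0 0]
 [0 0 0 4 9 0 0 0 0 0 0 0 0 0]
 [0 0 0 6 7 0 0 0 0 0 0 0 0 0]
 [0 0 0 7 6 0 0 0 0 0 0 0 0 0]
 [0 0 0 9 4 0 0 0 0 0 0 0 0 0]
 [0 0 2 9 3 0 0 0 0 0 0 0 0 0]
 [0 0 3 9 2 0 0 0 0 0 0 0 0 0]
 [0 0 2 6 7 7 6 4 3 1 0 0 0 6]
 [0 0 0 0 0 0 2 3 5 6 7 4 0 0]
 [0 0 0 0 0 0 0 0 0 0 0 0 0 0]
 [0 0 0 0 0 0 0 0 0 0 0 0 0 0]]
side [ 0.5994 -0.1269] 1.4058470585637395 foot-cav mm [-1.03 -1.94]
[[0 0 0 0 0 0 0 0 0 0 0 0 0 0 0 0 0 0 0 0 0 0]
 [0 0 0 0 0 0 0 0 0 0 0 0 0 0 0 0 0 0 0 0 0 0]
 [
[... 1104 characters left out ...]
0 0 0 0 0 0 2 4 0 0 0]
 [0 0 0 0 0 0 0 0 0 0 0 0 0 0 0 0 0 4 3 0 0 0]
 [0 0 0 0 0 0 0 0 0 0 0 0 0 0 0 0 0 1 0 0 0 0]
 [0 0 0 0 0 0 0 0 0 0 0 0 0 0 0 0 0 0 0 0 0 0]
 [0 0 0 0 0 0 0 0 0 0 0 0 0 0 0 0 6 2 0 0 0 0]
 [0 0 0 0 0 1 7 6 4 3 1 0 0 0 0 6 5 0 0 0 0 0]
 [0 0 0 0 0 5 8 9 9 9 9 8 7 5 5 7 0 0 0 0 0 0]
 [0 0 0 0 0 0 0 1 3 5 7 9 9 9 8 1 0 0 0 0 0 0]
 [0 0 0 0 0 0 0 0 0 0 0 0 2 3 2 0 0 0 0 0 0 0]
 [0 0 0 0 0 0 0 0 0 0 0 0 0 0 0 0 0 0 0 0 0 0]
 [0 0 0 0 0 0 0 0 0 0 0 0 0 0 0 0 0 0 0 0 0 0]]
white 110 [ 0.6007 -0.1266  0.0202] 45.791990497945505 [ 0.28 -1.64]
white 140 [ 0.6014 -0.1274  0.0107] 27.966829006794043 [ 0.96 -2.49]
white 165 [ 0.6013 -0.1297 -0.0057] 20.916168364177448 [ 0.89 -4.73]
```

```bash
python3 - <<'E'
from joint import *
zd=np.radians(79.1)+np.pi
for dz in(-.001,.001,):
  zc=.0858-.0602+.05+dz
  for n,cav,roi in(("top",(.5945,-.1546,-.19),(286,185,298,194)),("side",(.5938,-.1593,-.19),(240,165,262,183))):
   for zz in (0,.02,-.02):
    im=np.load(n+"6.npy",allow_pickle=True).item()
    p,e,P,Y=yfit(im,cav,zc,zd+zz,roi,[cav[0]+.0066,cav[1]+.0344])
    foot=p+.035*np.array([np.cos(zd),np.sin(zd)])
    print(n,zz,p.round(4),round(e,2),"foot-cav mm",((foot-cav[:2])*1e3).round(2))
E
```

```text
top 0 [ 0.6014 -0.1248] 1.09 foot-cav mm [ 0.26 -4.54]
top 0.02 [ 0.601  -0.1248] 1.13 foot-cav mm [-0.13 -4.55]
top -0.02 [ 0.6013 -0.1252] 1.07 foot-cav mm [ 0.2  -4.98]
side 0 [ 0.5995 -0.1281] 1.41 foot-cav mm [-0.92 -3.19]
side 0.02 [ 0.5993 -0.1289] 1.43 foot-cav mm [-1.12 -3.96]
side -0.02 [ 0.6002 -0.1286] 1.41 foot-cav mm [-0.22 -3.67]
top 0 [ 0.6011 -0.1247] 1.09 foot-cav mm [-0.05 -4.51]
top 0.02 [ 0.6007 -0.1245] 1.13 foot-cav mm [-0.46 -4.24]
top -0.02 [ 0.601  -0.1253] 1.07 foot-cav mm [-0.09 -5.03]
side 0 [ 0.599  -0.1245] 1.41 foot-cav mm [-1.43  0.44]
side 0.02 [ 0.5987 -0.1253] 1.43 foot-cav mm [-1.71 -0.32]
side -0.02 [ 0.5997 -0.1248] 1.42 foot-cav mm [-0.76  0.16]
```

Request:
jog_arm(
  motion=[
    [0, 0.06, 0, 0, -1],
    [0, 0, 0, 0, -1],
    [0, 0, 0, 0, -1],
  ],
)

```text
clock: 13.35
eef_pos: [0.6011, -0.1204, 0.086]
ee_rot: [0.149, 1.565, -0.149]
force: [0.3, 0.2, -2.7]
finger_gap: 0.0097
```

```bash
cat > chk.py <<'E'
from joint import *
import sys
tag=sys.argv[1];Z0=float(sys.argv[2]) if len(sys.argv)>2 else .0602
pos=[]
for n in("side","top","side","top"):
    im=viewer.get_image(n);pos.append(observe()["eef_pos"]);np.save(n+tag+".npy",im,allow_pickle=True)
pos=np.mean(pos,0);o=observe();print("t",o["clock"],"TCP",pos.round(4),"F",o["force"].round(1),o["finger_gap"])
zd=np.arctan2(*R.from_rotvec(o["ee_rot"]).as_matrix()[[1,0],1])+np.pi
for n,cav,roi in(("top",(.5945,-.1546,-.19),(286,185,298,194)),("side",(.5938,-.1593,-.19),(240,165,262,183))):
    im=np.load(n+tag+".npy",allow_pickle=True).item()
    for dz in(-.001,0,.001):
        p,e,P,Y=yfit(im,cav,pos[2]-Z0+.05+dz,zd,roi,[pos[0]+.001,pos[1]-.001])
        foot=p+.035*np.array([np.cos(zd),np.sin(zd)]);d=foot-cav[:2]
        print(n,dz,p.round(4),round(e,2),"foot-cav world",(d*1e3).round(2),"tray",(np.array([[np.cos(-.19),np.sin(-.19)],[-np.sin(-.19),np.cos(-.19)]])@d*1e3).round(2))
a=cv2.resize(np.load("side%s.npy"%tag,allow_pickle=True).item()["color"][145:190,230:280],None,fx=8,fy=8,interpolation=cv2.INTER_NEAREST)
b=cv2.resize(np.load("top%s.npy"%tag,allow_pickle=True).item()["color"][175:205,280:320],None,fx=10,fy=10,interpolation=cv2.INTER_NEAREST)
H=max(a.shape[0],b.shape[0]);cv2.imwrite("pics/chk%s.png"%tag,np.hstack([cv2.copyMakeBorder(x,0,H-x.shape[0],0,0,cv2.BORDER_CONSTANT) for x in(a,b)]))
E
python3 chk.py 7
```

```text
t 13.55 TCP [ 0.601  -0.1206  0.0859] F [-0.1  0.5 -2.7] 0.00940238442415472
top -0.001 [ 0.601  -0.1213] 0.86 foot-cav world [-0.13 -1.11] tray [ 0.09 -1.11]
top 0 [ 0.6009 -0.1215] 0.86 foot-cav world [-0.22 -1.28] tray [ 0.02 -1.3 ]
top 0.001 [ 0.6007 -0.1215] 0.86 foot-cav world [-0.4  -1.25] tray [-0.15 -1.31]
side -0.001 [ 0.5998 -0.1251] 1.15 foot-cav world [-0.63 -0.16] tray [-0.59 -0.28]
side 0 [ 0.5995 -0.1236] 1.18 foot-cav world [-0.91  1.38] tray [-1.15  1.18]
side 0.001 [ 0.5993 -0.1217] 1.17 foot-cav world [-1.14  3.2 ] tray [-1.72  2.93]
```

View pics/chk7.png

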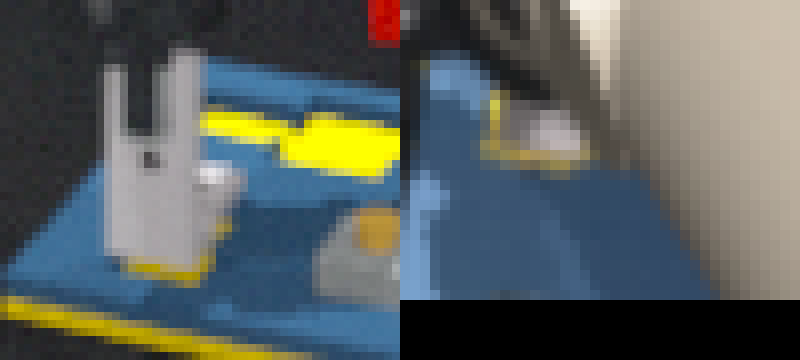

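Request:
jog_arm(
  motion=[
    [0.03, 0.012, 0.005, 0, -1],
    [0.03, 0, 0, 0, -1],
    [0.02, 0, 0, 0, -1],
    [0.02, 0, 0, 0, -1],
    [0.015, 0, 0, 0, -1],
  ],
)

```text
clock: 14.18
eef_pos: [0.6013, -0.1197, 0.0788]
ee_rot: [0.149, 1.566, -0.149]
force: [-0.2, 0.4, -2.2]
finger_gap: 0.0099
```

```bash
python3 chk.py 8
```

```text
t 14.375 TCP [ 0.6012 -0.1198  0.0787] F [-0.2  0.9 -3.9] 0.009061731767226293
top -0.001 [ 0.6014 -0.1208] 0.45 foot-cav world [ 0.28 -0.56] tray [ 0.38 -0.5 ]
top 0 [ 0.6013 -0.1207] 0.45 foot-cav world [ 0.24 -0.46] tray [ 0.32 -0.41]
top 0.001 [ 0.601  -0.1206] 0.45 foot-cav world [-0.07 -0.4 ] tray [ 0.   -0.41]
side -0.001 [ 0.5962 -0.1163] 0.12 foot-cav world [-4.18  8.64] tray [-5.73  7.69]
side 0 [ 0.5962 -0.1163] 0.12 foot-cav world [-4.18  8.64] tray [-5.73  7.69]
side 0.001 [ 0.5962 -0.1163] 0.12 foot-cav world [-4.18  8.64] tray [-5.73  7.69]
```

View pics/chk8.png

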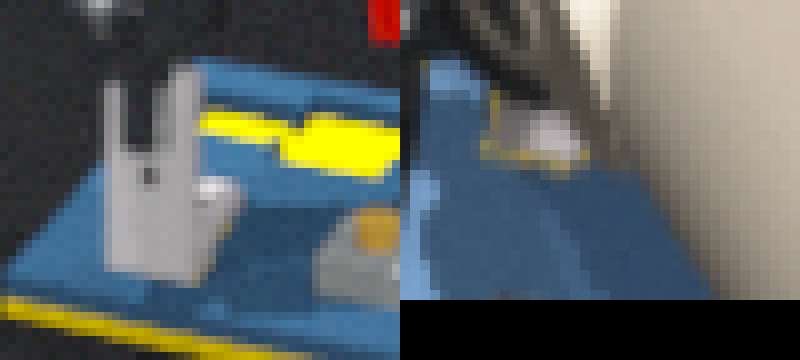

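Request:
jog_arm(
  motion=[
    [0.025, 0, 0, 0, -1],
    [0.025, 0, 0, 0, -1],
    [0.025, 0, 0, 0, -1],
  ],
)

```text
clock: 14.75
eef_pos: [0.6013, -0.1198, 0.0743]
ee_rot: [0.149, 1.566, -0.149]
force: [-1.0, 1.4, -2.1]
finger_gap: 0.0098
```

Request:
jog_arm(
  motion=[
    [0.025, 0, 0, 0, -1],
    [0.025, 0, 0, 0, -1],
    [0.02, 0, 0, 0, -1],
    [0, 0, 0, 0, -1],
  ],
)

```text
clock: 15.25
eef_pos: [0.6013, -0.1198, 0.07]
ee_rot: [0.149, 1.566, -0.149]
force: [-0.5, -0.7, -2.6]
finger_gap: 0.0094
```

Request:
jog_arm(
  motion=[
    [0.01, 0, 0, 0, -1],
    [0.01, 0, 0, 0, -1],
    [0, 0, 0, 0, -1],
  ],
)

```text
clock: 15.62
eef_pos: [0.6014, -0.1198, 0.069]
ee_rot: [0.149, 1.566, -0.149]
force: [-1.3, 0.4, -1.2]
finger_gap: 0.0093
```

Request:
jog_arm(
  motion=[
    [0.01, 0, 0, 0, -1],
    [0.01, 0, 0, 0, -1],
    [0, 0, 0, 0, -1],
  ],
)

```text
clock: 16.0
eef_pos: [0.6015, -0.1198, 0.0683]
ee_rot: [0.149, 1.566, -0.15]
force: [-3.7, 0.3, 4.8]
finger_gap: 0.0099
```

Request:
jog_arm(
  motion=[
    [0, 0, 0, 0, -0.4],
    [0, 0, 0, 0, -0.2],
    [0, 0, 0, 0, 0],
    [-0.5, 0, 0, 0, 0],
    [-0.9, 0, 0, 0, 0.5],
    [-0.6, 0, 0, 0, 1],
  ],
)

```text
clock: 16.75
eef_pos: [0.6023, -0.1195, 0.1902]
ee_rot: [0.149, 1.563, -0.149]
force: [0.1, -0.5, -0.0]
finger_gap: 0.0771
```

```bash
python3 chk.py 9 >/dev/null; python3 - <<'E'
from fits import *
for n in("side","top"):
    im=np.load(n+"9.npy",allow_pickle=True).item()
    a=im["color"][110:200,220:310] if n=="side" else im["color"][150:240,260:350]
    cv2.imwrite(f"pics/r9{n}.png",cv2.resize(a,None,fx=6,fy=6,interpolation=cv2.INTER_CUBIC))
# spanner grasp plan: yaw .182
plan([.5505,.109,.1],.182+np.pi/2)
E
```

```text
t 16.95 pos [ 0.6017 -0.12    0.1882] gap 0.0857 jawdeg 100.43 q7 1.05 turn -21.32 shift mm [ 87.98 234.55  -9.01] units [ 1.466  3.909 -0.15 ] F [ 0.2 -0.1 -0.7]
```

View pics/r9side.png

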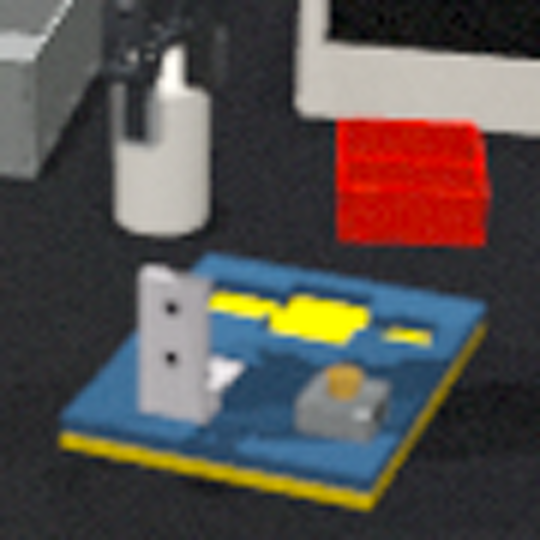

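View pics/r9top.png

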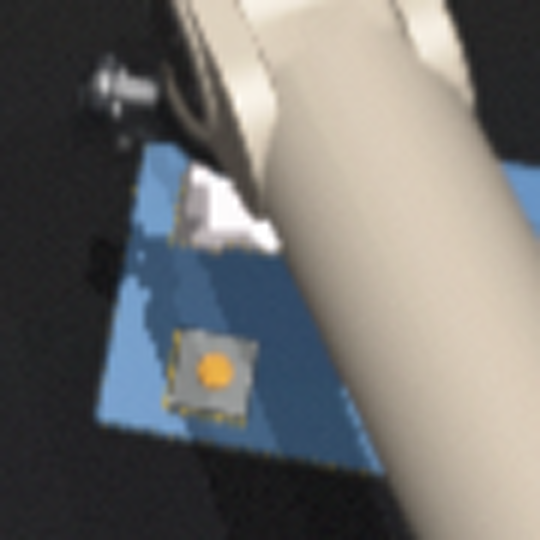

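The side view shows the bracket upright in its cavity. The foam rim hides the sole and the clamp hasn't moved. On to the spanner, starting with a refined cavity fit.

```bash
python3 - <<'E'
from fits import *
import fits
for n in("top","side"):
    im=np.load(f"{n}.npy",allow_pickle=True).item()
    for s in(150,200):
        fits.softY=lambda col:np.clip((np.minimum(col[...,1].astype(float),col[...,2])-col[...,0]-10)/s,0,1)
        print(n,s,*fit_cav(im,[.5365,-.269,-.19],spcav(),th=-.19),*fit_cav(im,[.5365,-.269,-.19],spcav()),*fit_cav(im,[.5945,-.155,-.19],[BCAV]))
plan([.5508,.1115,.1],.182+np.pi/2)
E
```

```text
top 150 [ 0.53632115 -0.26858809] 3.090812586805556 [ 0.53638277 -0.26858334 -0.19411143] 2.7529089409722225 [ 0.59445682 -0.15421474 -0.19250061] 1.791766970486111
top 200 [ 0.53637971 -0.26850648] 15.402119921874998 [ 0.53650898 -0.26864817 -0.19611672] 14.498926562499996 [ 0.59441912 -0.15461061 -0.19747634] 9.668556250000002
side 150 [ 0.53521838 -0.27372083] 10.822109635416666 [ 0.53532858 -0.2737552  -0.18542944] 10.98770859375 [ 0.59373355 -0.15924359 -0.16524072] 4.576458116319444
side 200 [ 0.5352066 -0.2736372] 7.538723046875001 [ 0.5353418  -0.27474383 -0.17126139] 7.353713281249999 [ 0.59363054 -0.1586206  -0.17210331] 2.47099765625
t 16.95 pos [ 0.6017 -0.12    0.1882] gap 0.0857 jawdeg 100.43 q7 1.05 turn -21.32 shift mm [ 87.98 236.96  -8.26] units [ 1.466  3.949 -0.138] F [ 0.2 -0.1 -0.7]
```

Request:
jog_arm(
  motion=[
    [0, 0, 0, -10.65, 1],
    [0, 0, 0, -10.65, 1],
    [0, 0.98, -0.03, 0, 1],
    [0, 0.99, -0.04, 0, 1],
    [0, 0.99, -0.03, 0, 1],
    [0, 0.99, -0.03, 0, 0.5],
    [0.9, 0, 0, 0, 0.3],
    [0.9, 0, 0, 0, 0.2],
    [0, 0, 0, 0, 0.2],
  ],
)

```text
clock: 18.08
eef_pos: [0.5471, 0.1105, 0.0753]
ee_rot: [-0.145, 1.576, 0.143]
force: [0.3, 0.0, 0.7]
finger_gap: 0.0513
```

```bash
python3 - <<'E'
from fits import *
im=viewer.get_image("side")
plan([.5508,.1115,.004],.182+np.pi/2)
a=im["color"][170:250,210:300]
cv2.imwrite(f"pics/s1.png",cv2.resize(a,None,fx=6,fy=6,interpolation=cv2.INTER_CUBIC))
E
```

```text
t 18.12 pos [0.5492 0.1116 0.0782] gap 0.0516 jawdeg 100.43 q7 0.86 turn 0.03 shift mm [74.17 -0.44  1.9 ] units [ 1.236 -0.007  0.032] F [ 0.5 -0.1  1. ]
```

View pics/s1.png

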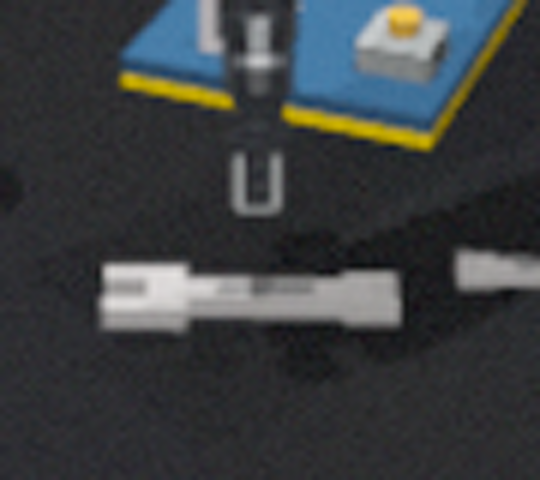

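Request:
jog_arm(
  motion=[
    [0.6, 0, 0.03, 0, 0.2],
    [0.4, 0, 0, 0, 0.2],
    [0.2, 0, 0, 0, 0.1],
    [0, 0, 0, 0, -1],
    [0, 0, 0, 0, -1],
    [0, 0, 0, 0, -1],
    [0, 0, 0, 0, -1],
  ],
  force=40,
)

```text
clock: 19.0
eef_pos: [0.5538, 0.1126, 0.0094]
ee_rot: [-0.143, 1.564, 0.143]
force: [-1.0, -0.6, 7.0]
finger_gap: 0.0156
```

```bash
python3 - <<'E'
from fits import *
im=viewer.get_image("side")
plan([.5508,.1115,.004],.182+np.pi/2)
im=viewer.get_image("side")
plan([.5508,.1115,.004],.182+np.pi/2)
a=im["color"][170:250,210:300]
cv2.imwrite(f"pics/s2.png",cv2.resize(a,None,fx=6,fy=6,interpolation=cv2.INTER_CUBIC))
E
```

```text
t 19.05 pos [0.5537 0.1126 0.0094] gap 0.0156 jawdeg 100.43 q7 0.77 turn -0.02 shift mm [ 5.38 -0.56 -3.11] units [ 0.09  -0.009 -0.052] F [-1.2 -0.8  6.6]
t 19.1 pos [0.5537 0.1126 0.0094] gap 0.0157 jawdeg 100.43 q7 0.77 turn -0.02 shift mm [ 5.36 -0.53 -3.08] units [ 0.089 -0.009 -0.051] F [-1.4 -0.4  7.1]
```

View pics/s2.png

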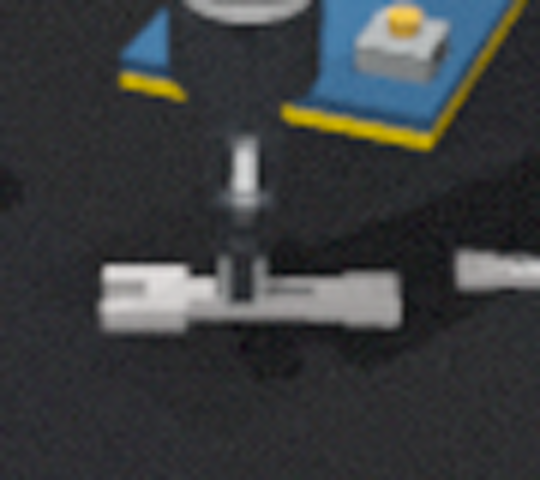

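The gap reads 15.6 mm with the TCP at z = 9.4 mm, so the finger tips closed on top of the handle instead of beside it. I'll open, look again and go lower.

Request:
jog_arm(
  motion=[
    [-0.15, 0, 0, 0, 0.3],
    [0, 0, 0, 0, 0.3],
    [0, 0, 0, 0, 0.3],
    [0, 0, 0, 0, 0.3],
  ],
)

```text
clock: 19.6
eef_pos: [0.5526, 0.1121, 0.0167]
ee_rot: [-0.143, 1.566, 0.143]
force: [0.0, -0.1, -0.2]
finger_gap: 0.0554
```

```bash
python3 - <<'E'
from fits import *
im=viewer.get_image("side")
plan([.5508,.1115,.001],.182+np.pi/2)
im=viewer.get_image("side")
plan([.5508,.1115,.001],.182+np.pi/2)
a=im["color"][170:250,210:300]
cv2.imwrite(f"pics/s3.png",cv2.resize(a,None,fx=6,fy=6,interpolation=cv2.INTER_CUBIC))
m0=np.load("side.npy",allow_pickle=True).item()
for f in(140,180): print(*fit_sp(m0,[.5495,.105,.182],full=f)[0].round(4),*fit_sp(im,[.5495,.105,.182],full=f)[0].round(4))
E
```

```text
t 19.65 pos [0.5526 0.1121 0.0166] gap 0.0558 jawdeg 100.43 q7 0.79 turn -0.02 shift mm [15.61 -0.29 -1.83] units [ 0.26  -0.005 -0.031] F [-0.7 -0.4 -0.3]
t 19.7 pos [0.5526 0.1122 0.0166] gap 0.0556 jawdeg 100.43 q7 0.79 turn -0.01 shift mm [15.65 -0.33 -1.84] units [ 0.261 -0.006 -0.031] F [-0.  -0.4 -0.6]
0.5494 0.1061 0.1841 0.0278 0.0048 0.5488 0.1076 0.1749 0.0271 0.0061
0.5498 0.1049 0.1793 0.0248 0.0062 0.5491 0.1069 0.1652 0.025 0.0065
```

View pics/s3.png

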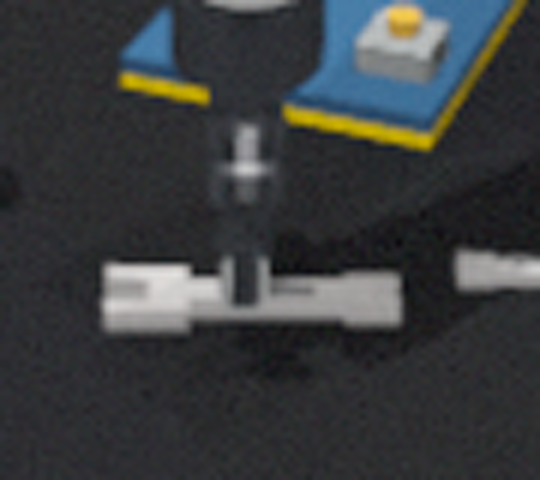

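Request:
jog_arm(
  motion=[
    [0.15, 0, -0.03, 0, 0.2],
    [0.11, 0, 0, 0, 0.2],
    [0, 0, 0, 0, 0],
    [0, 0, 0, 0, -0.3],
    [0, 0, 0, 0, -1],
    [0, 0, 0, 0, -1],
    [0, 0, 0, 0, -1],
    [0, 0, 0, 0, -1],
  ],
  force=40,
)

```text
clock: 20.7
eef_pos: [0.5512, 0.112, 0.0016]
ee_rot: [-0.143, 1.565, 0.143]
force: [-0.3, -0.9, 3.9]
finger_gap: 0.017
```

```bash
python3 - <<'E'
from fits import *
im=viewer.get_image("side")
plan([.5508,.1115,.001],.182+np.pi/2)
a=im["color"][170:250,210:300]
cv2.imwrite(f"pics/s4.png",cv2.resize(a,None,fx=6,fy=6,interpolation=cv2.INTER_CUBIC))
for f in(140,180): print(*fit_sp(im,[.5495,.105,.182],full=f)[0].round(4))
E
```

```text
t 20.75 pos [0.5512 0.112  0.0016] gap 0.0164 jawdeg 100.43 q7 0.76 turn -0.02 shift mm [ 0.55 -0.41 -0.51] units [ 0.009 -0.007 -0.008] F [ 0.  -0.4  4.5]
0.549 0.1081 0.1707 0.0232 0.007
0.5492 0.1068 0.1673 0.0246 0.008
```

View pics/s4.png

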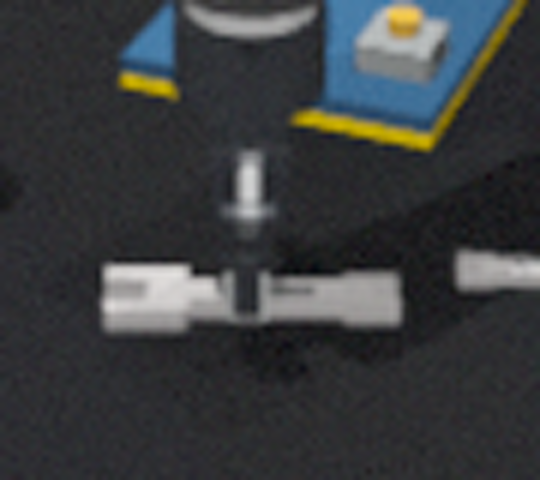

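Request:
jog_arm(
  motion=[
    [-0.3, 0, 0, 0, -1],
    [-0.6, 0, 0, 0, -1],
    [-0.9, 0, 0, 0, -1],
    [-0.85, 0, 0, 0, -1],
    [0, 0, 0, 0, -1],
  ],
)

```text
clock: 21.38
eef_pos: [0.553, 0.1132, 0.1649]
ee_rot: [-0.142, 1.559, 0.143]
force: [-0.2, -0.2, -1.7]
finger_gap: 0.0169
```

```bash
python3 - <<'E'
from fits import *
im=viewer.get_image("side")
plan([.5364,-.2684,.15],np.radians(78.9))
a=im["color"][140:250,200:310]
cv2.imwrite(f"pics/s5.png",cv2.resize(a,None,fx=5,fy=5,interpolation=cv2.INTER_CUBIC))
t=np.load("top.npy",allow_pickle=True).item();print("wash",unproj(t,383,160),unproj(t,380,166))
E
```

```text
t 21.43 pos [0.5517 0.1121 0.1623] gap 0.0172 jawdeg 78.9 q7 0.95 turn 21.51 shift mm [  12.24 -376.33   58.24] units [ 0.204 -6.272  0.971] F [-0.3 -1.  -2.4]
wash [ 0.66134449 -0.41498921  0.12632103] [ 0.64715626 -0.41226381  0.097909  ]
```

View pics/s5.png

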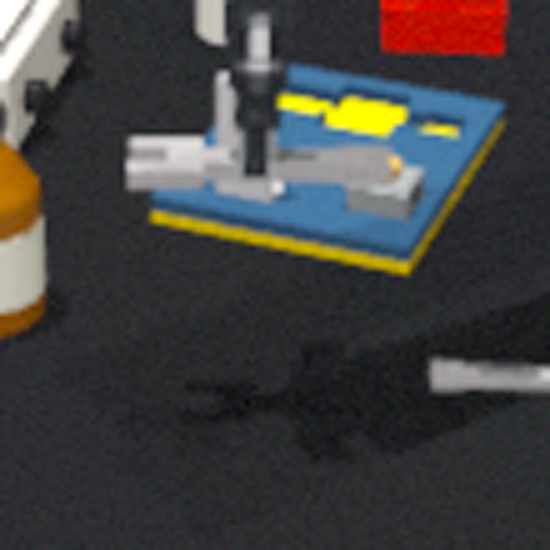

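Request:
jog_arm(
  motion=[
    [0, 0, 0, 10.7, -1],
    [0, 0, 0, 10.7, -1],
    [0, -0.9, 0.14, 0, -1],
    [0, -0.9, 0.14, 0, -1],
    [0, -0.9, 0.14, 0, -1],
    [0, -0.9, 0.14, 0, -1],
    [0, -0.9, 0.14, 0, -1],
    [0, -0.9, 0.14, 0, -1],
    [0, -0.87, 0.13, 0, -1],
    [0, 0, 0, 0, -1],
    [0, 0, 0, 0, -1],
  ],
)

```text
clock: 22.8
eef_pos: [0.5353, -0.2678, 0.1589]
ee_rot: [0.152, 1.568, -0.149]
force: [0.9, 1.4, -1.7]
finger_gap: 0.0168
```

```bash
python3 - <<'E'
from fits import *
for n in("side","top"):
    im=viewer.get_image(n)
    a=im["color"][110:200,220:310] if n=="side" else im["color"][150:240,280:370]
    cv2.imwrite(f"pics/s6{n}.png",cv2.resize(a,None,fx=6,fy=6,interpolation=cv2.INTER_CUBIC))
plan([.5364,-.2684,.045],np.radians(78.9))
E
```

```text
t 22.9 pos [ 0.5361 -0.2666  0.1596] gap 0.0171 jawdeg 78.9 q7 1.3 turn 0.26 shift mm [114.64  -1.86   0.76] units [ 1.911 -0.031  0.013] F [-0.8  0.3 -1.6]
```

View pics/s6side.png

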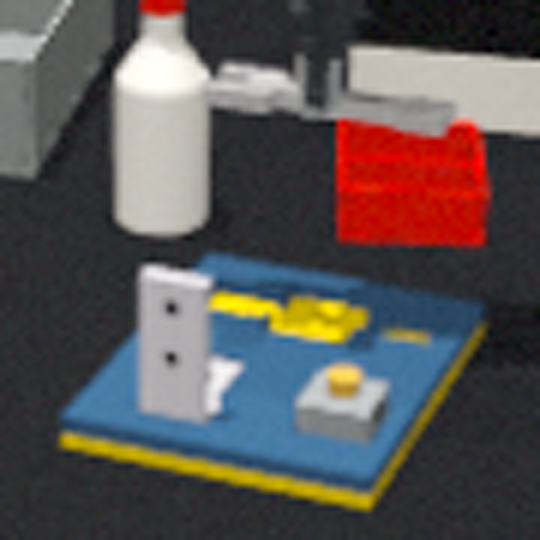

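View pics/s6top.png

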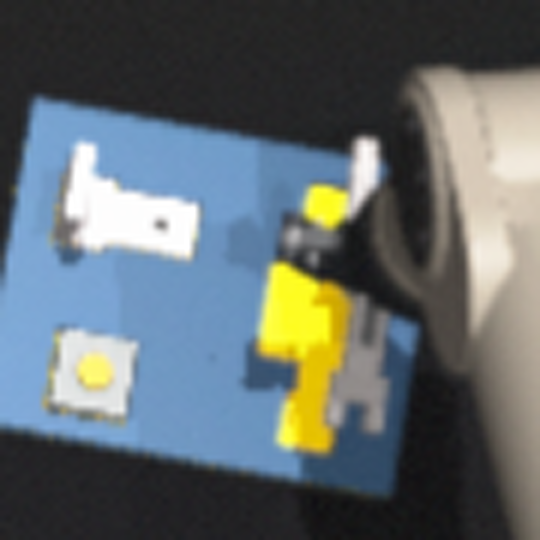

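Request:
jog_arm(
  motion=[
    [0.6, -0.02, 0.01, 0.2, -1],
    [0.7, 0, 0, 0, -1],
    [0.5, 0, 0, 0, -1],
    [0.13, 0, 0, 0, -1],
    [0, 0, 0, 0, -1],
  ],
)

```text
clock: 23.52
eef_pos: [0.5372, -0.2688, 0.0448]
ee_rot: [0.152, 1.565, -0.152]
force: [-0.2, -0.0, -1.6]
finger_gap: 0.0166
```

```bash
python3 - <<'E'
from fits import *
for n in("side","top"):
    im=viewer.get_image(n);np.save(n+"10.npy",im,allow_pickle=True)
    a=im["color"][130:190,230:310] if n=="side" else im["color"][160:230,300:360]
    cv2.imwrite(f"pics/s7{n}.png",cv2.resize(a,None,fx=8,fy=8,interpolation=cv2.INTER_NEAREST))
plan([.5364,-.2684,.045],np.radians(78.9))
E
```

```text
t 23.62 pos [ 0.5379 -0.2696  0.0459] gap 0.0167 jawdeg 78.9 q7 1.19 turn -0.05 shift mm [ 0.89  0.88 -1.69] units [ 0.015  0.015 -0.028] F [ 0.7 -0.7 -1.4]
```

View pics/s7side.png

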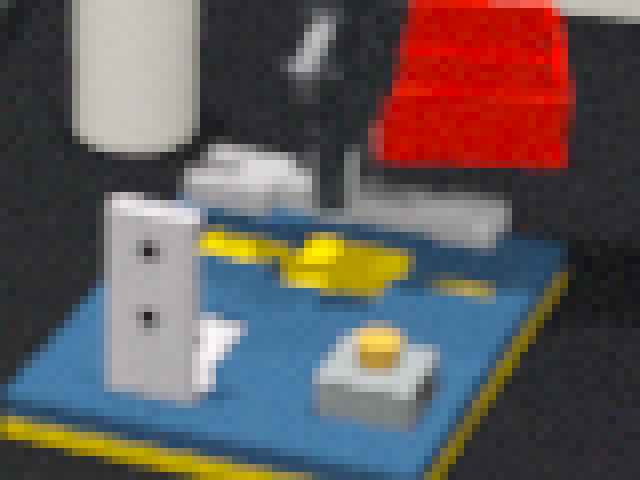

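View pics/s7top.png

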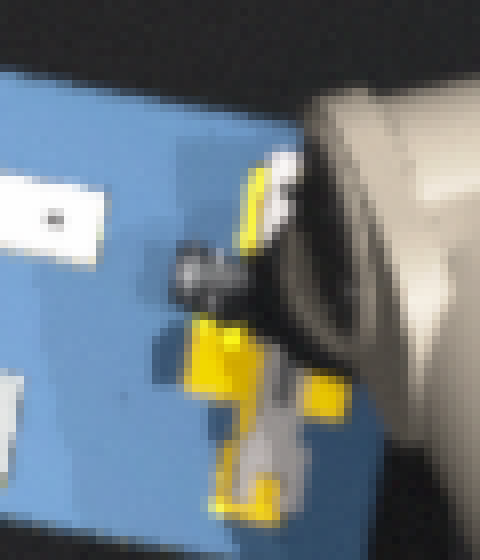

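```bash
cat > js.py <<'E'
from joint import *
def sfit(im,cav,zb,roi,p0,w=None,free=True):
    c0,r0,c1,r1=roi;Y=ysoft(im["color"][r0:r1,c0:c1]);T=pose2(*cav)
    F=lambda z:fill(im,[T(np.array([[*q,z] for q in P])) for P in spcav()],roi)
    cm=F(.008)&F(.02)
    def pred(p):
        Ts=pose2(p[0],p[1],p[2] if free else p0[2],zb);s=fill(im,[f for q in SP(.02,.008) for f in prism(q,0,.012,Ts)],roi);return down(cm&(1-s))
    ww=np.ones_like(Y) if w is None else w[r0:r1,c0:c1]
    p,e=fit(lambda p:(ww*(pred(p)-Y)**2).sum(),p0 if free else p0[:2],[.003,.003,.03][:3 if free else 2]);return p,e,pred(p),Y
if __name__=="__main__":
    np.set_printoptions(linewidth=200)
    cav=(.5364,-.2686,-.193);Rt=np.array([[np.cos(cav[2]),np.sin(cav[2])],[-np.sin(cav[2]),np.cos(cav[2])]])
    im=np.load("top10.npy",allow_pickle=True).item()
    w=np.zeros((384,512));w[205:228,323:344]=1;w[180:190,328:336]=1
    for zb in(.043,.045):
        for fr in(True,False):
            p,e,P,Y=sfit(im,cav,zb,(320,178,346,228),[.5375,-.269,-.193],w,fr)
            print(zb,p.round(4),round(e,2),"tray mm",(Rt@(p[:2]-cav[:2])*1e3).round(2))
    print((Y[26:]*9).round().astype(int));print((P[26:]*9).round().astype(int))
E
python3 js.py
```

```text
0.043 [ 0.5369 -0.2693 -0.1921] 10.35 tray mm [ 0.62 -0.56]
0.043 [ 0.537  -0.2693] 10.32 tray mm [ 0.75 -0.62]
0.045 [ 0.5369 -0.269  -0.1935] 10.31 tray mm [ 0.53 -0.31]
0.045 [ 0.5369 -0.269 ] 10.31 tray mm [ 0.54 -0.28]
[[0 0 0 4 9 9 9 9 9 9 9 9 7 2 0 0 0 0 0 0 0 0 1 1 1 1]
 [0 0 0 4 9 9 9 9 9 9 9 9 6 1 0 0 0 0 2 1 0 0 0 0 1 1]
 [0 0 0 6 9 9 9 9 9 9 9 8 5 1 0 0 0 1 3 6 7 5 3 1 0 1]
 [0 0 0 6 9 9 9 9 9 9 9 8 5 1 0 0 0 1 4 8 9 8 7 4 0 0]
 [0 0 0 4 7 8 9 9 9 9 9 8 4 1 0 0 0 2 5 9 9 9 9 6 0 0]
 [0 0 0 0 1 3 4 7 7 8 9 7 3 0 0 0 0 2 6 9 9 9 9 5 0 0]
 [0 0 0 0 0 0 0 2 2 4 8 7 2 0 0 0 0 2 7 9 9 9 8 4 0 0]
 [0 0 0 0 0 0 0 0 0 2 7 6 1 0 0 0 0 2 6 8 9 9 8 3 0 0]
 [0 0 0 0 0 0 0 0 0 2 7 5 1 0 0 0 0 0 2 2 4 5 4 0 0 0]
 [0 0 0 0 0 0 0 0 0 3 7 4 0 0 0 0 0 0 0 0 0 0 0 0 0 0]
 [0 0 0 0 0 0 0 0 0 3 4 1 0 0 0 0 0 0 0 0 0 0 0 0 0 0]
 [0 0 0 0 0 0 0 0 5 4 1 0 0 0 0 0 0 0 0 0 0 0 0 0 0 0]
 [0 0 0 0 0 0 0 2 7 4 0 0 0 0 0 0 0 0 0 0 0 0 0 0 0 0]
 [0 0 0 0 0 0 0 3 7 3 0 0 0 0 0 0 0 0 0 0 0 0 0 0 0 0]
 [0 0 0 0 0 0 0 5 7 2 0 0 0 0 0 0 0 0 0 0 0 0 0 0 0 0]
 [0 0 0 0 0 0 0 5 7 2 0 1 4 4 2 0 0 0 0 0 0 0 0 0 0
[... 1065 characters left out ...]
 1 7 6 0 0 0 0 0 0 0 0 0 0 0 0 0 0 0 0]
 [0 0 0 0 0 0 0 3 9 4 0 0 0 0 0 0 0 0 0 0 0 0 0 0 0 0]
 [0 0 0 0 0 0 0 4 9 3 0 0 0 0 0 0 0 0 0 0 0 0 0 0 0 0]
 [0 0 0 0 0 0 0 5 9 1 0 0 0 0 0 0 0 0 0 0 0 0 0 0 0 0]
 [0 0 0 0 0 0 0 7 9 0 0 0 4 4 2 0 0 0 0 0 0 0 0 0 0 0]
 [0 0 0 0 0 0 0 8 7 0 0 0 9 9 7 0 0 0 0 0 0 0 0 0 0 0]
 [0 0 0 0 0 0 1 9 6 0 0 1 9 9 5 0 0 0 0 0 0 0 0 0 0 0]
 [0 0 0 0 0 0 3 9 5 0 0 3 9 9 4 0 0 0 0 0 0 0 0 0 0 0]
 [0 0 0 0 0 0 4 9 9 8 6 8 9 9 3 0 0 0 0 0 0 0 0 0 0 0]
 [0 0 0 0 0 0 0 2 3 5 7 8 9 9 9 4 0 0 0 0 0 0 0 0 0 0]
 [0 0 0 0 0 0 0 0 0 0 0 0 1 3 4 2 0 0 0 0 0 0 0 0 0 0]
 [0 0 0 0 0 0 0 0 0 0 0 0 0 0 0 0 0 0 0 0 0 0 0 0 0 0]
 [0 0 0 0 0 0 0 0 0 0 0 0 0 0 0 0 0 0 0 0 0 0 0 0 0 0]]
```

Request:
jog_arm(
  motion=[
    [0.15, 0.007, -0.01, 0, -1],
    [0.15, 0, 0, 0, -1],
    [0.05, 0, 0, 0, -1],
    [0.04, 0, 0, 0, -1],
    [0.04, 0, 0, 0, -1],
    [0.03, 0, 0, 0, -1],
    [0, 0, 0, 0, -1],
  ],
)

```text
clock: 24.5
eef_pos: [0.5362, -0.2693, 0.0168]
ee_rot: [0.153, 1.565, -0.153]
force: [0.5, -0.3, -1.2]
finger_gap: 0.0165
```

Request:
jog_arm(
  motion=[
    [0.03, 0, 0, 0, -1],
    [0.03, 0, 0, 0, -1],
    [0.03, 0, 0, 0, -1],
    [0, 0, 0, 0, -1],
  ],
)

```text
clock: 25.0
eef_pos: [0.5361, -0.2692, 0.0113]
ee_rot: [0.153, 1.566, -0.153]
force: [-0.8, -0.4, -1.6]
finger_gap: 0.017
```

Request:
jog_arm(
  motion=[
    [0.015, 0, 0, 0, -1],
    [0.012, 0, 0, 0, -1],
    [0, 0, 0, 0, -1],
  ],
)

```text
clock: 25.38
eef_pos: [0.5362, -0.2693, 0.0098]
ee_rot: [0.153, 1.565, -0.153]
force: [0.3, 0.1, -1.6]
finger_gap: 0.0163
```

Request:
jog_arm(
  motion=[
    [0.012, 0, 0, 0, -1],
    [0.012, 0, 0, 0, -1],
    [0, 0, 0, 0, -1],
  ],
)

```text
clock: 25.75
eef_pos: [0.5363, -0.2693, 0.0095]
ee_rot: [0.153, 1.565, -0.154]
force: [-4.6, 1.0, 9.3]
finger_gap: 0.0166
```

Request:
jog_arm(
  motion=[
    [0, 0, 0, 0, -0.3],
    [0, 0, 0, 0, -0.3],
    [0, 0, 0, 0, -0.3],
    [-0.2, 0, 0, 0, -0.3],
    [-0.6, 0, 0, 0, -0.3],
    [-0.9, 0, 0, 0, -0.3],
    [-0.9, 0, 0, 0, 0],
    [-0.5, 0, 0, 0, 0],
    [0, 0, -1, 0, 0],
    [0, 0, -1, 0, 0],
  ],
)

```text
clock: 27.0
eef_pos: [0.4178, -0.2454, 0.1952]
ee_rot: [0.152, 1.564, -0.153]
force: [-0.5, -1.3, 1.5]
finger_gap: 0.0426
```

```bash
python3 - <<'E'
from fits import *
for n in("side","top"):
    im=viewer.get_image(n);np.save(n+"11.npy",im,allow_pickle=True)
    a=im["color"][110:200,220:310] if n=="side" else im["color"][150:240,270:360]
    cv2.imwrite(f"pics/s8{n}.png",cv2.resize(a,None,fx=6,fy=6,interpolation=cv2.INTER_CUBIC))
plan([.5364,-.2684,.045],np.radians(78.9))
E
```

```text
t 27.1 pos [ 0.4112 -0.2451  0.1931] gap 0.043 jawdeg 78.9 q7 1.43 turn -0.17 shift mm [147.1    1.72 128.54] units [2.452 0.029 2.142] F [ 0.8  0.6 -0.6]
```

View pics/s8side.png

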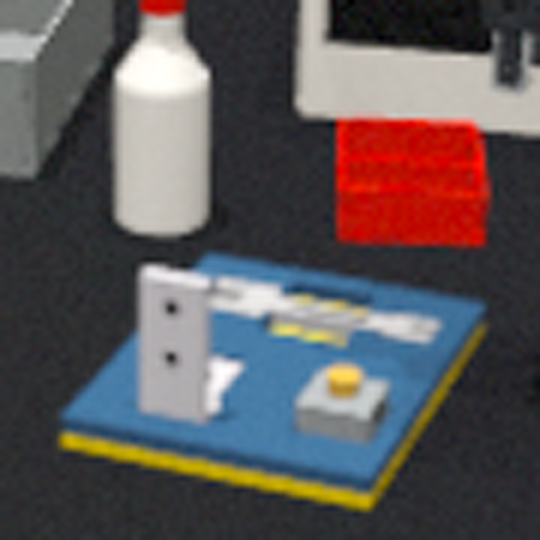

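View pics/s8top.png

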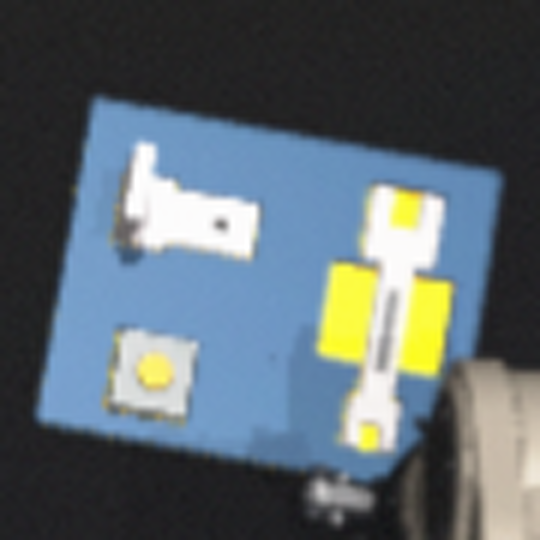

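Both views show the parts in their cavities. I'll check the heights and offsets in numbers before handing in.

```bash
python3 - <<'E'
from js import *
im=np.load("top11.npy",allow_pickle=True).item()
W=cloud(im)
def zs(x,y): 
    c,r=map(int,np.round(proj(im,[x,y,.02])));return np.nanmedian(W[r-1:r+2,c-1:c+2,2]).round(4)
c=np.array([.5364,-.2686]);d=np.array([np.cos(-.193),np.sin(-.193)]);n=np.array([-d[1],d[0]])
print("foam",[zs(*(c+a*d+b*n)) for a,b in((-.05,.03),(.02,.055),(.05,.04))])
print("spanner z",[zs(*(c+a*d)) for a in(-.053,-.03,0,.03,.042)])
p,e,P,Y=sfit(im,(.5364,-.2686,-.193),.008,(318,176,346,228),[.5364,-.2686,-.193]);print("spanner",p.round(4),round(e,2))
zd=np.radians(258.94)
s=np.load("side11.npy",allow_pickle=True).item();m=np.ones((384,512));m[:,256:]=0
for f in(130,160):
  p,e=fit_br(im,[.6013,-.1207,zd],Rstand,.058,full=f+30);print("br top",p.round(4),round(e,1),"foot",(p[:2]+.035*np.array([np.cos(p[2]),np.sin(p[2])])).round(4))
# bracket short leg top height: floor .008+.010
f=np.array([.5945,-.1546]);print("short leg top z",[zs(*(f+q*n)) for q in(-.03,-.02,0)])
Ws=cloud(s);q=np.array([.5995,-.124]);
for h in(.03,.06,.1):
    cc,rr=map(int,np.round(proj(s,[.599+.005*.189,-.124+.005,h])));print("leg face",Ws[rr,cc].round(4))
E
```

```text
foam [np.float64(0.0182), np.float64(0.0181), np.float64(0.0168)]
spanner z [np.float64(0.0203), np.float64(0.0186), np.float64(0.0181), np.float64(0.0192), np.float64(0.0196)]
spanner [ 0.5354 -0.2691 -0.193 ] 5.12
br top [ 0.6026 -0.1227  4.4978] 32.4 foot [ 0.5951 -0.1569]
br top [ 0.6029 -0.1222  4.4992] 22.0 foot [ 0.5955 -0.1564]
short leg top z [np.float64(0.0182), np.float64(0.0186), np.float64(0.0178)]
leg face [ 0.5973 -0.1125  0.035 ]
leg face [ 0.5988 -0.119   0.0591]
leg face [ 0.5991 -0.1189  0.1017]
```

```bash
python3 -c "
from workcell import job;print(job.finish_job())"
```

```text
the job is handed in; nothing more can be done
None
```

The job is handed in. By my last checks, both parts are seated and let go, and nothing else was touched; the system gave no verdict.

**Bracket**
- I gripped the toe and rolled the bracket over its corner edge. I let go once it was past balance, and the side view showed it standing free on its short leg.
- I then took it by the thickness of the long leg and lowered it into the stepped cavity. The force readings at the stops stayed below about 5 N, and it touched the floor at the expected height.

**Spanner**
- I took the larger white spanner. My first grasp closed on top of the handle because the fingers were too high, so I opened, went lower and gripped it properly.
- It went in without catching on the way down and touched the floor at about 9 N.

**Last checks**

| Check | Measured | Expected |
|---|---|---|
| Spanner offset from cavity centre (top camera) | about 1 mm | within 5 mm |
| Spanner top height | 18–20 mm | 20 mm, flush; foam itself read 17–18 mm |
| Top of bracket's short leg | 18 mm | 18 mm |
| Bracket long leg | upright in both pictures; tilt not measured | within 3° |
| Clamp and wash bottle | no visible change | not moved |

**Disagreements**
- The two cameras differed by 4–6 mm in y during the work. I placed both parts by comparing each with its cavity in the top picture.
- The last top-camera fit put the bracket's foot about 2 mm off in y. That is more than the cavity's 1.25 mm of play allows, so I read it as fit error; it is still inside the 4 mm limit.
- I did not check the bottle, beaker, screwdriver, tape and screw box one by one at the end.

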